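Set heel blocks under the primer lamp

TASK

In the shoe-repair shop, swing the curing lamp clear of its board, put the tack tin that was left there flat on the middle of the cork mat, and lay every heel block flat and squarely inside an outlined bay of its own on the board, straight edge facing the steel rail. Then swing the lamp back over the board until it meets its stop, and after that turn the timer knob clockwise until its pointer faces the brass stud. Swing the lamp gently, never flinging it, and leave the other things on the bench where they lie.

Things in the scene. Friction and masses are not known exactly. Their poses are not given: they have to be found in the camera images.
- station: Fixed lamp station: pale plywood square board 250 x 250 mm, top 12 mm above the bench, with four black-outlined bays. A steel hinge post (24 mm across, 200 mm high) stands beside it at station (30, 200) mm. Origin: board centre at bench level; x towards the steel rail (the edge farthest from the robot), y towards the post; turned only a little from the world axes.
- lamp_arm (a joint): Swing of the lamp about the upright post, rad: 0 = over the board, at its stop; grows anticlockwise from above (away, to the far left) up to 2.6; stays where left; 2 to 4 N at the handle. Lamp: white box 180 x 180 mm, 150 to 195 mm above the bench, centre 202 mm from the hinge. At 0 it covers all bays; beyond 1.4 the board is clear, 2.4 leaves a gripper ample room.
- lamp_handle (a point): Point on the axis of the lamp's black upright handle, a round post 22 mm across standing on the arm 101 mm from the hinge axis (it swings with the arm); it runs from 212 (arm's top) to 276 mm above the bench; this point is at 250 mm.
- lamp_hinge (a point): Point on the vertical hinge axis of the lamp arm, 250 mm above the bench.
- rail (a point): Middle of the top of the dark steel rail (12 mm wide, 12 mm high above the board, 230 mm long) on the far edge of the board, 24 mm above the bench, at station (115, 0) mm. The straight edges of the heel blocks must face the rail: block x along station x.
- timer: Fixed grey timer box 110 x 110 x 35 mm high, origin under its centre at bench level. A small brass stud (8 mm across, 6 mm high) on its top at 47 mm in the box's -y direction is the mark.
- timer_knob (a joint): Turn of the black bar knob on the timer, rad: at 0 its pointer (pointed end, white line) faces the box's +x; grows clockwise from above; at 1.57 (a quarter turn) it faces the stud. Range 0 to 2.6, turns either way, about 0.06 N m, stays where left. Axis upright through the box's centre. Bar 16 mm wide, 60 mm long, 40 to 70 mm above the bench.
- mat: Round cork mat fixed to the bench, 140 mm across, 3 mm thick; origin at the centre of its underside. Home of the tack tin.
- tin: Flat shut metal tack tin 90 (x) x 56 (y) x 30 mm high, 0.1 to 0.2 kg; at first it lies on the board under the lamp. Origin: centre of its underside.
- heel0: Rubber shoe-heel block with a wood-coloured top, 68 (x) x 54 (y) x 32 mm high, about 0.1 kg, D-shaped: the straight edge is its +x end, the other end a half circle of 27 mm radius; its flat sides run from x = -7 to +34 mm. Origin: centre of the underside, midway along x. All blocks are alike; 2 to 4 are present (absent: None).
- heel1: Rubber shoe-heel block with a wood-coloured top, 68 (x) x 54 (y) x 32 mm high, about 0.1 kg, D-shaped: the straight edge is its +x end, the other end a half circle of 27 mm radius; its flat sides run from x = -7 to +34 mm. Origin: centre of the underside, midway along x. All blocks are alike; 2 to 4 are present (absent: None).
- heel2: Rubber shoe-heel block with a wood-coloured top, 68 (x) x 54 (y) x 32 mm high, about 0.1 kg, D-shaped: the straight edge is its +x end, the other end a half circle of 27 mm radius; its flat sides run from x = -7 to +34 mm. Origin: centre of the underside, midway along x. All blocks are alike; 2 to 4 are present (absent: None).
- heel3: Rubber shoe-heel block with a wood-coloured top, 68 (x) x 54 (y) x 32 mm high, about 0.1 kg, D-shaped: the straight edge is its +x end, the other end a half circle of 27 mm radius; its flat sides run from x = -7 to +34 mm. Origin: centre of the underside, midway along x. All blocks are alike; 2 to 4 are present (absent: None).
- bay0 (a point): Centre of a bay on the board's top: a black outline of 80 (station x) x 66 (station y) mm inside, for one heel block. Axes as the station's; bays 0, 1 lie at station x = -55 mm, bays 2, 3 at +48 mm; y = -65 mm for 0 and 2, +45 mm for 1 and 3.
- bay1 (a point): Centre of a bay on the board's top: a black outline of 80 (station x) x 66 (station y) mm inside, for one heel block. Axes as the station's; bays 0, 1 lie at station x = -55 mm, bays 2, 3 at +48 mm; y = -65 mm for 0 and 2, +45 mm for 1 and 3.
- bay2 (a point): Centre of a bay on the board's top: a black outline of 80 (station x) x 66 (station y) mm inside, for one heel block. Axes as the station's; bays 0, 1 lie at station x = -55 mm, bays 2, 3 at +48 mm; y = -65 mm for 0 and 2, +45 mm for 1 and 3.
- bay3 (a point): Centre of a bay on the board's top: a black outline of 80 (station x) x 66 (station y) mm inside, for one heel block. Axes as the station's; bays 0, 1 lie at station x = -55 mm, bays 2, 3 at +48 mm; y = -65 mm for 0 and 2, +45 mm for 1 and 3.
- hammer: Bystander lying on the bench: hammer. Leave it alone.
- awl: Bystander lying on the bench: awl with a handle. Leave it alone.
- brush: Bystander lying on the bench: brush. Leave it alone.
- pincers: Bystander lying on the bench: pair of steel pincers, 170 mm long. Leave it alone.
- spool: Bystander lying on the bench: wooden thread spool 48 mm across, 45 mm high. Leave it alone.
- jar: Bystander lying on the bench: jar 60 mm across, 75 mm high. Leave it alone.
- sole: Bystander lying on the bench: loose flat rubber half sole, 7 mm thick. Leave it alone.

How it is judged (in metres and radians):
On the way, in this order (a step that is already met when the one before it is completed fails the run):
1. the lamp is swung clear of the board (arm beyond 1.4 rad) (value of joint lamp_arm above 1.4 rad), for 0.2 s.
2. the tin is on the mat and every heel block lies in a bay, straight edge to the rail, with the lamp still clear (horizontal distance between tin and mat below 0.035 m and height (world z) of tin below 0.012 m and angle between each of tin, heel0, heel1, heel2, heel3's own z axis and vertical below 0.12 rad and (horizontal distance between heel0 and bay0 below 0.014 m or horizontal distance between heel0 and bay1 below 0.014 m or horizontal distance between heel0 and bay2 below 0.014 m or horizontal distance between heel0 and bay3 below 0.014 m) and x of rail in the frame of heel0 above 0.02 m and angle between the x axis of each of heel0, heel1, heel2, heel3 and the x axis of station, either way round below 0.2 rad and height (world z) of heel0 between 0.008 and 0.018 m and (horizontal distance between heel1 and bay0 below 0.014 m or horizontal distance between heel1 and bay1 below 0.014 m or horizontal distance between heel1 and bay2 below 0.014 m or horizontal distance between heel1 and bay3 below 0.014 m) and x of rail in the frame of heel1 above 0.02 m and height (world z) of heel1 between 0.008 and 0.018 m and (horizontal distance between heel2 and bay0 below 0.014 m or horizontal distance between heel2 and bay1 below 0.014 m or horizontal distance between heel2 and bay2 below 0.014 m or horizontal distance between heel2 and bay3 below 0.014 m) and x of rail in the frame of heel2 above 0.02 m and height (world z) of heel2 between 0.008 and 0.018 m and (horizontal distance between heel3 and bay0 below 0.014 m or horizontal distance between heel3 and bay1 below 0.014 m or horizontal distance between heel3 and bay2 below 0.014 m or horizontal distance between heel3 and bay3 below 0.014 m) and x of rail in the frame of heel3 above 0.02 m and height (world z) of heel3 between 0.008 and 0.018 m and value of joint lamp_arm above 1.2 rad), for 0.2 s.
3. the lamp is back over the board (value of joint lamp_arm below 0.12 rad), for 0.2 s.
4. the timer's pointer faces the stud (value of joint timer_knob between 1.37 and 1.77 rad), for 0.2 s.
At the end, for the whole second after the job is handed in: Tin flat on the mat, centres within 35 mm; each heel block flat on the board within 14 mm of a bay's centre, straight edge to the rail within 0.2 rad; lamp arm within 0.12 rad of its stop over the board; timer pointer within 0.2 rad of the stud; all at rest (all of step 4 and horizontal distance between tin and mat below 0.035 m and height (world z) of tin below 0.012 m and angle between each of tin, heel0, heel1, heel2, heel3's own z axis and vertical below 0.12 rad and (horizontal distance between heel0 and bay0 below 0.014 m or horizontal distance between heel0 and bay1 below 0.014 m or horizontal distance between heel0 and bay2 below 0.014 m or horizontal distance between heel0 and bay3 below 0.014 m) and x of rail in the frame of heel0 above 0.02 m and angle between the x axis of each of heel0, heel1, heel2, heel3 and the x axis of station, either way round below 0.2 rad and height (world z) of heel0 between 0.008 and 0.018 m and (horizontal distance between heel1 and bay0 below 0.014 m or horizontal distance between heel1 and bay1 below 0.014 m or horizontal distance between heel1 and bay2 below 0.014 m or horizontal distance between heel1 and bay3 below 0.014 m) and x of rail in the frame of heel1 above 0.02 m and height (world z) of heel1 between 0.008 and 0.018 m and (horizontal distance between heel2 and bay0 below 0.014 m or horizontal distance between heel2 and bay1 below 0.014 m or horizontal distance between heel2 and bay2 below 0.014 m or horizontal distance between heel2 and bay3 below 0.014 m) and x of rail in the frame of heel2 above 0.02 m and height (world z) of heel2 between 0.008 and 0.018 m and (horizontal distance between heel3 and bay0 below 0.014 m or horizontal distance between heel3 and bay1 below 0.014 m or horizontal distance between heel3 and bay2 below 0.014 m or horizontal distance between heel3 and bay3 below 0.014 m) and x of rail in the frame of heel3 above 0.02 m and height (world z) of heel3 between 0.008 and 0.018 m and value of joint lamp_arm below 0.12 rad and linear speed of each of tin, heel0, heel1, heel2, heel3 below 0.02 m/s); the robot touches nothing.
It fails at once if the lamp is flung (faster than 3 rad/s) (velocity of joint lamp_arm above 3 rad/s or velocity of joint lamp_arm below -3 rad/s).
It fails at once if a bystander is moved more than 40 mm (distance of any of hammer, awl, brush, pincers, spool, jar, sole from where it was at the start of the episode above 0.04 m).
Of heel0, heel1, heel2, heel3 only 2 to 4 are there at a start; the rules pass over those that are not, and their reading is None.
At some moment in a run one of heel0, heel1, heel2, heel3 may be knocked a few centimetres aside while the robot is not near it.
Once in a run the grip may slacken for a moment while it holds something.
It also fails if it takes over 210 s, if anything falls off the work surface, if the arm or the gripper's body presses on something with over 40 N, if the wrist force passes 120 N, or if a joint passes its speed limit or range.

ROBOT

A 6-joint arm with a two-finger parallel gripper is mounted at the origin on the work surface. World frame = base frame: x ahead of the robot, y to its left, z up, the work surface at z = 0. Lengths are in mm, angles in rad, forces in N, time in s.
With the tool pointing down it reaches from about 300 to 1000 mm from the base axis. Payload 5.1 kg.
Tool frame: the origin (TCP) lies midway between the tips of the shut fingers; the grasp point (between the pads) lies 19 mm behind it; z points along the fingers, y is the line along which they close (so a half turn about z gives the same grasp; the last joint's range is limited). The gripper opens to 95 mm and grips with 3 to 60 N. Pads are 20 mm wide; open, the fingers measure 119 mm over their backs; the gripper's body (75 mm by 180 mm) begins 59 mm behind the grasp point.
Start: joints at [1.033, 0.124, 1.65, -0, 1.367, -0.083], TCP at [285.552, 583.905, 214.656] pointing down, gripper open.
Joint ranges: [-2.61, 2.61], [-1.02, 2.33], [0.03, 2.71], [-1.35, 4.49], [0.32, 2.68], [-2.91, 2.91]. Speed limits (rad/s): [2.57, 2.57, 3.14, 3.14, 3.14, 3.14].

INTERFACE

Orientations are given as a unit quaternion [x, y, z, w].
In Python, from workcell import sense, read_camera, finish_job gives the robot as it stands.
- The arm moves only by the tool send_rows, never from a script. Its argument "series" is a list that holds one entry, the list of rows, each a list of 7 numbers: the shift along the tool's x, y, z in cm, then the turn, a rotation vector about the tool's x, y, z in rad, then the opening, from 0 (shut) to 1 (fully open). A call has 1 to 12 rows; each row shifts and turns the commanded pose from where the row before left it, along the tool's axes as they then stand; what a row does not reach is not made up. A row lasts 1/8 s, in which the tool goes at most 62.5 mm and 10.7 degrees, less where a joint would pass 70% of its speed; a pose out of reach is approached as far as the arm can. A call with a gripper value outside its range is refused whole. The fingers move at their own pace and stop on an object; "grip_force" is the grip in N (left out, the last holds). Time passes only in rows, so rows that do not move let the fingers close. It gives the time, the measured TCP pose, the force, the opening and the grip force at its end, in the units of the state.
- sense(): the state, without advancing time (a new reading comes with each control period).
- read_camera(name): name is "scene" or "top" or "wrist"; returns a dict with "color" (480x640x3 uint8, red, green, blue), "z_map" (480x640 float32, mm along the optical axis (not along the pixel's ray), 0 where there is no reading), "mtx" (3x3 intrinsics, pixels), "world_from_camera" (4x4, takes a point from camera to world coordinates). Camera axes: x right, y down, z forward; pixel columns grow to the right and rows downward; lengths in mm; the calibration is good to about 2 mm. A picture is of the moment at which its call begins.
- finish_job(): hands the job in; it is judged then, once.
The state is a dict: "t": time; "q": joint angles; "qd": joint speeds; "joint_efforts": joint torques, N m; "tcp_pos": TCP position; "tool_rot": TCP orientation; "ft_force": force on the tool from outside, world axes, zero at the start; "torque": the same for the moment, N m; "finger_gap": finger opening in mm; "gripper_force": force on a finger pad.
Only numpy, scipy, OpenCV 4.12 (cv2) and the standard library are available. Lean on these libraries where they do the work, as an engineer would, in place of code of your own. Each camera call takes 0.05 s, during which the arm holds its last target. There are 200 camera calls.

## Working session

There is one attempt and no reset: what is moved stays moved. The work goes in short steps, Python scripts to look and compute and a tool call to move; the robot and the scene stay as the last step left them, time stands still between calls to the robot, and variables do not carry over. Pictures are saved under pics/ and viewed, at most 14 in all, crops included, and the job is handed in when it is done.

Besides the shell and the picture viewer there is one more tool, called after "Call:" as a command line: name --argument value ..., lists and objects as JSON in quotes. send_rows: Moves the arm, as the interface text tells. Its arguments: {"type":"object","properties":{"series":{"type":"array"},"grip_force":{"type":"number"}},"required":["series"]}

```bash
ls; mkdir -p pics
python3 - <<'E'
from workcell import sense, read_camera
import cv2, numpy as np
s=sense(); print({k:np.round(v,3).tolist() if not isinstance(v,(int,float)) else v for k,v in s.items()})
for n in ("scene","top","wrist"):
    c=read_camera(n); cv2.imwrite(f"pics/{n}0.png",c["color"][:,:,::-1]); np.savez(f"{n}0.npz",**c)
    print(n,np.round(c["mtx"],1).tolist(),np.round(c["world_from_camera"],3).tolist(),(c["z_map"]>0).mean())
E
```

```text
pics
{'t': 0.0, 'q': [1.033, 0.125, 1.652, 0.0, 1.368, -0.083], 'qd': [-0.002, -0.001, 0.0, 0.0, -0.001, -0.0], 'joint_efforts': [-0.002, -41.761, -35.993, 0.077, 0.049, -0.0], 'tcp_pos': [285.209, 583.351, 213.364], 'tool_rot': [0.225, 0.974, -0.001, -0.0], 'ft_force': [-1.142, -0.119, -0.16], 'torque': [-0.081, 0.049, -0.034], 'gripper_force': 0.0, 'finger_gap': 94.8209088597236}
scene [[557.1, 0.0, 322.7], [0.0, 557.1, 239.1], [0.0, 0.0, 1.0]] [[0.705, 0.616, -0.352, 1020.195], [0.71, -0.616, 0.343, -512.353], [-0.006, -0.491, -0.871, 1291.972], [0.0, 0.0, 0.0, 1.0]] 0.9961393229166666
top [[526.8, 0.0, 318.5], [0.0, 526.8, 237.4], [0.0, 0.0, 1.0]] [[0.018, -0.983, 0.181, 287.929], [-1.0, -0.018, -0.001, -38.954], [0.004, -0.181, -0.984, 1585.356], [0.0, 0.0, 0.0, 1.0]] 0.9960286458333333
wrist [[395.8, 0.0, 320.7], [0.0, 395.8, 246.3], [0.0, 0.0, 1.0]] [[0.439, 0.86, 0.259, 212.691], [0.898, -0.42, -0.127, 619.939], [-0.001, 0.289, -0.957, 384.09], [0.0, 0.0, 0.0, 1.0]] 0.9959830729166667
```

View pics/top0.png

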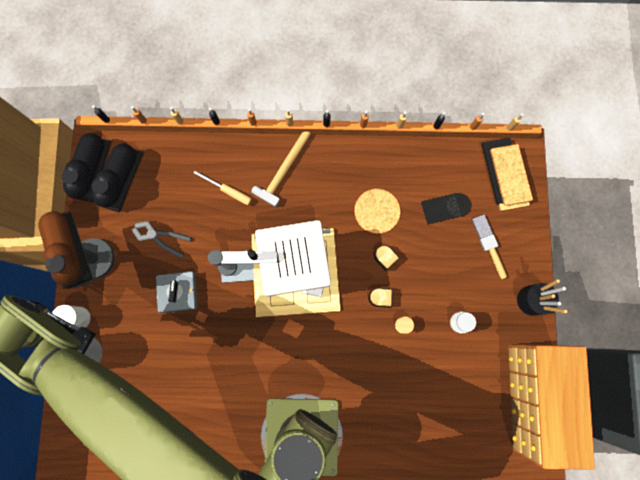

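View pics/scene0.png

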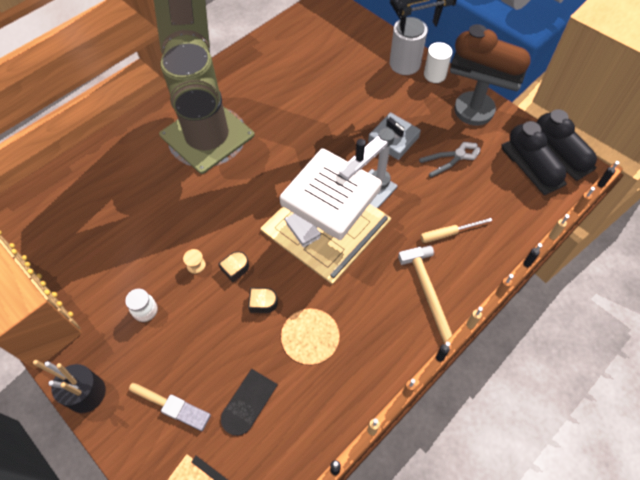

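The top view shows the lamp box at about (292,257), its handle near (252,256), two heels at (388,257) and (380,297), the mat at (377,211) and the timer at (176,292). The scene view agrees, with the handle at (360,150) and a grey tin under the lamp near (300,225). Next I measure.

```bash
cat > h.py <<'E'
import numpy as np, cv2, os
from scipy.spatial.transform import Rotation as R
def load(f): return dict(np.load(f))
def grab(n,tag):
    from workcell import read_camera
    c=read_camera(n); np.savez(f"{n}{tag}.npz",**c); cv2.imwrite(f"pics/{n}{tag}.png",c["color"][:,:,::-1]); return c
def cast(c,uv,z):
    "rays through pixels onto the plane at height z"
    uv=np.atleast_2d(np.asarray(uv,float)); T=c["world_from_camera"]
    d=np.c_[uv,np.ones(len(uv))]@np.linalg.inv(c["mtx"]).T@T[:3,:3].T
    return T[:3,3]+d*((z-T[2,3])/d[:,2])[:,None]
def cloud(c):
    v,u=np.mgrid[0:480,0:640]; T=c["world_from_camera"]; Z=c["z_map"].astype(float)
    p=np.stack([(u-c["mtx"][0,2])/c["mtx"][0,0]*Z,(v-c["mtx"][1,2])/c["mtx"][1,1]*Z,Z],-1)
    p=p@T[:3,:3].T+T[:3,3]; p[Z==0]=np.nan; return p
def tri(c1,uv1,c2,uv2):
    "closest point of two rays and their miss"
    a=[];d=[]
    for c,uv in((c1,uv1),(c2,uv2)):
        x=cast(c,uv,0)[0]-c["world_from_camera"][:3,3]; d.append(x/np.linalg.norm(x)); a.append(c["world_from_camera"][:3,3])
    A=np.c_[d[0],-d[1]]; s=np.linalg.lstsq(A,a[1]-a[0],rcond=None)[0]
    p,q=a[0]+s[0]*d[0],a[1]+s[1]*d[1]; return (p+q)/2,np.linalg.norm(p-q)
def blobs(mask,amin):
    n,l,st,ce=cv2.connectedComponentsWithStats(mask.astype(np.uint8)); return [(i,st[i],ce[i],l==i) for i in range(1,n) if st[i][4]>=amin]
E
python3 - <<'E'
from h import *
for n in("top","scene"):
    c=load(n+"0.npz"); P=cloud(c); hsv=cv2.cvtColor(c["color"],cv2.COLOR_RGB2HSV)
    print(n,"bench z",np.nanmedian(P[...,2]))
    reg=(P[...,0]>350)&(P[...,0]<950)&(P[...,1]>-400)&(P[...,1]<500)
    for lo,hi,t in((258,290,"handle"),(205,225,"armtop"),(188,204,"lamp"),(60,80,"knob?"),(28,42,"30-40"),(9,16,"board")):
        m=reg&(P[...,2]>lo)&(P[...,2]<hi)
        for i,st,ce,mm in blobs(m,15):
            q=P[mm]; b=cv2.minAreaRect(q[:,:2].astype(np.float32)); print(t,np.round(ce),st[4],"med",np.round(np.median(q,0),1),"rect",np.round(b[0],1),np.round(b[1],1),round(b[2],1))
E
```

```text
top bench z -2.094022986752634
handle [251. 253.] 66 med [485.3 128.5 274.4] rect [485.4 129.7] [20.5 19.6] 46.6
armtop [241. 257.] 720 med [483.5 170.7 212.1] rect [482.9 160. ] [ 38.1 179.3] 0.3
lamp [294. 258.] 4106 med [485.8  24.5 194.5] rect [488.7  28.5] [180.  179.5] 10.3
lamp [242. 263.] 18 med [470.  162.6 198.6] rect [470.1 162.6] [ 1.5 44.9] 1.7
knob? [180. 121.] 21 med [918.9 387.1  66.8] rect [919.6 389.6] [ 9.3 21. ] 38.5
knob? [216. 122.] 20 med [917.5 274.7  72.3] rect [918.8 278.5] [ 9.6 20.6] 20.9
knob? [253. 123.] 22 med [917.1 165.4  70. ] rect [917.2 166.5] [ 7.7 20.4] 11.1
knob? [289. 123.] 19 med [918.1  52.4  69.5] rect [916.6  55.6] [ 7.  18.6] 3.3
knob? [326. 124.] 17 med [916.7 -56.9  68.1] rect [918.2 -56.8] [18.8  8.2] 87.5
knob? [363. 125.] 19 med [ 917.  -166.8   67.2] rect [ 918.6 -168.9] [19.8 10.1] 78.3
knob? [399. 125.] 19 med [ 915.7 -277.9   68.8] rect [ 919.6 -279.7] [20.8 12.2] 60.3
knob? [436. 126.] 19 med [ 915.9 -392.    69.5] rect [ 918.9 -390.7] [18.8  7.5] 48.4
knob? [172. 291.] 134 med [402.5 376.7  68.5] rect [403.8 377.6] [17.5 61.1] 8
[... 3552 characters left out ...]
 [ 400.7 -223.9] [68.1 57.5] 86.3
30-40 [261. 299.] 516 med [ 523.6 -240.4   32.5] rect [ 523.6 -238.9] [68.3 57.3] 41.4
board [444. 155.] 83 med [549.7 436.1  13.3] rect [553.2 437.4] [74.8 20.1] 51.1
board [469. 157.] 40 med [606.8 479.   12.5] rect [608.5 482.1] [34.5 17.6] 42.4
board [425. 159.] 36 med [521.8 385.   12.3] rect [522.1 383.2] [35.  14.3] 63.7
board [443. 168.] 109 med [579.8 393.3  12.6] rect [581.  405.2] [118.1  16.5] 78.0
board [327. 238.] 2648 med [526.8 -29.5  12.3] rect [467.9  76.3] [249.7 348.4] 5.9
board [368. 241.] 120 med [592.1  65.6  12.6] rect [592.5  70.6] [ 12.3 192.4] 7.6
board [237. 276.] 17 med [ 426.5 -241.5   13.6] rect [ 426.4 -238.5] [37.7  3.6] 86.3
```

Run:
```python
import cv2
i=cv2.imread("pics/top0.png"); cv2.imwrite("pics/top0c.png",cv2.resize(i[200:340,140:420],None,fx=2.85,fy=2.85,interpolation=cv2.INTER_CUBIC))
```

```text
(no output)
```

View pics/top0c.png

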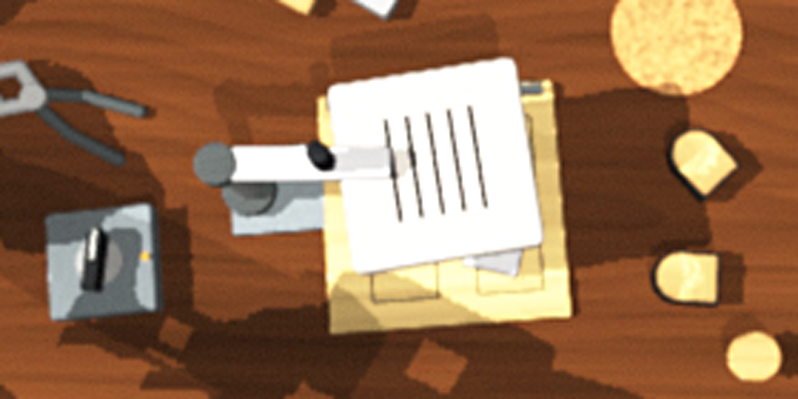

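The crop shows the knob's white line pointing up (box +x), the stud at crop (147,257), the handle at (320,155) and the heels at (705,163) and (688,278). Both clouds put the handle at about (486,130), with its top at 274 mm, so the hinge is near (484,231). I'll approach above the handle, squaring the tool to the world on the way.

Call:
send_rows --series '[[[0,0,-3.5,0,0,-0.1514,1],[0,0,-3.5,0,0,-0.1514,1],[0,0,-3.0,0,0,-0.1514,1],[-2.227,-5.044,0,0,0,0,1],[-2.227,-5.044,0,0,0,0,1],[-2.227,-5.044,0,0,0,0,1],[-2.227,-5.044,0,0,0,0,1],[-2.227,-5.044,0,0,0,0,1],[-2.227,-5.044,0,0,0,0,1],[-2.227,-5.044,0,0,0,0,1],[-2.227,-5.044,0,0,0,0,1],[-2.227,-5.044,0,0,0,0,1]]]' --grip_force 20

```text
t: 1.65
tcp_pos: [486.0, 128.1, 314.5]
tool_rot: [0.0, 1.0, 0.0, 0.0]
ft_force: [0.2, 0.0, -0.6]
finger_gap: 94.9
gripper_force: 0.0
```

Call:
send_rows --series '[[[0,0.1,4.4,0,0,0,1],[0,0,4.4,0,0,0,1],[0,0,0,0,0,0,0.6],[0,0,0,0,0,0,0.2],[0,0,0,0,0,0,0.1],[0,0,0,0,0,0,0.1],[0,0,0,0,0,0,0.1],[0,0,0,0,0,0,0.1]]]' --grip_force 20

```text
t: 2.65
tcp_pos: [485.8, 130.9, 227.0]
tool_rot: [0.0, 1.0, 0.0, 0.0]
ft_force: [0.0, -0.7, 0.3]
finger_gap: 40.5
gripper_force: 0.0
```

Run:
```python
from h import *
H=np.array([484.,231.]); p0=np.array([486.,130.])
a0=np.arctan2(*(p0-H)[::-1]); N=14
A=a0+np.linspace(0,2.35,N+1); X=H+101*np.c_[np.cos(A),np.sin(A)]
d=np.diff(X,axis=0); print(np.round(np.c_[-d[:,0],d[:,1]]/10,2).tolist(), X[-1])
```

```text
[[-1.68, 0.18], [-1.63, 0.45], [-1.53, 0.72], [-1.39, 0.97], [-1.21, 1.19], [-0.99, 1.37], [-0.75, 1.52], [-0.49, 1.62], [-0.21, 1.68], [0.07, 1.69], [0.36, 1.66], [0.63, 1.57], [0.88, 1.45], [1.11, 1.28]] [554.4395735  303.38277754]
```

Call:
send_rows --series '[[[0,0,0,0,0,0,0.1],[0,0,0,0,0,0,0.1],[0,0,0,0,0,0,0.1],[0,0,0,0,0,0,0.1]]]' --grip_force 20

```text
t: 3.15
tcp_pos: [485.7, 131.7, 226.6]
tool_rot: [0.0, 1.0, 0.001, 0.0]
ft_force: [0.7, 5.9, -0.2]
finger_gap: 21.4
gripper_force: 20.0
```

Call:
send_rows --series '[[[-0.8,0.1,0,0,0,0,0.1],[-1.68,0.28,0,0,0,0,0.1],[-1.6,0.5,0,0,0,0,0.1],[-1.5,0.78,0,0,0,0,0.1],[-1.33,1.05,0,0,0,0,0.1],[-1.1,1.28,0,0,0,0,0.1],[-0.9,1.45,0,0,0,0,0.1],[-0.65,1.57,0,0,0,0,0.1],[-0.35,1.65,0,0,0,0,0.1]]]'

```text
t: 4.28
tcp_pos: [595.3, 210.5, 227.0]
tool_rot: [0.001, 1.0, -0.006, 0.012]
ft_force: [37.7, -17.2, -12.6]
finger_gap: 19.2
gripper_force: 25.1
```

Call:
send_rows --series '[[[0,0,0,0,0,0,0.1],[0,0,0,0,0,0,0.1],[0,0,0,0,0,0,0.1]]]'

```text
t: 4.65
tcp_pos: [595.0, 214.4, 227.2]
tool_rot: [0.001, 1.0, -0.002, 0.013]
ft_force: [35.9, -3.7, -13.1]
finger_gap: 20.3
gripper_force: 23.4
```

Run:
```python
from h import *
from workcell import sense
s=sense(); print(s["tcp_pos"],s["ft_force"],s["finger_gap"],s["tool_rot"])
c=grab("scene","1"); P=cloud(c)
reg=(P[...,0]>350)&(P[...,0]<800)&(P[...,1]>-100)&(P[...,1]<500)
m=reg&(P[...,2]>188)&(P[...,2]<200)
for i,st,ce,mm in blobs(m,200): print(ce,st[4],cv2.minAreaRect(P[mm][:,:2].astype(np.float32)))
m=reg&(P[...,2]>205)&(P[...,2]<216)
for i,st,ce,mm in blobs(m,100): print(ce,st[4],cv2.minAreaRect(P[mm][:,:2].astype(np.float32)))
cv2.imwrite("pics/s1c.png",c["color"][60:310,200:480,::-1].repeat(2,0).repeat(2,1))
```

```text
[594.96946605 214.37570175 227.21114699] [ 35.92134528  -3.66407586 -13.0873714 ] 20.309430252324358 [ 0.00146091  0.99991912 -0.0017149   0.0125174 ]
[438.11517857 198.72232143] 4480 ((681.201416015625, 193.79800415039062), (182.912353515625, 185.7778778076172), 88.3834228515625)
[420.25862069 173.20689655] 232 ((617.0233764648438, 206.9227294921875), (31.9283447265625, 54.946224212646484), 78.9828872680664)
```

View pics/s1c.png

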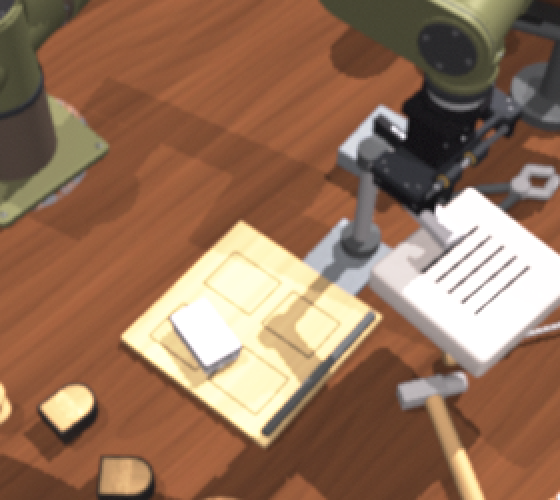

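The crop shows the lamp half swung (about 78°), with the tin on a bay at crop (205,335) and three bays free. The handle has slipped to the pad edges, because the tool is 13 mm outside the swing circle. I'll open, recentre on the handle at about (582,212) and re-grip with the fingers closing tangentially.

Call:
send_rows --series '[[[0,0,0,0,0,0,0.45],[0,0,0,0,0,0,0.45],[0,0,0,0,0,0,0.45],[0.3,-0.5,0,0,0,0,0.45],[0,0,0,0,0,0,0.45],[0,0,0,0,0,0,0.1],[0,0,0,0,0,0,0.1],[0,0,0,0,0,0,0.1],[0,0,0,0,0,0,0.1]]]' --grip_force 20

```text
t: 5.82
tcp_pos: [581.7, 212.9, 226.7]
tool_rot: [0.0, 1.0, 0.0, -0.0]
ft_force: [-0.2, 2.4, 0.4]
finger_gap: 21.6
gripper_force: 20.0
```

Run:
```python
from h import *
H=np.array([482.4,230.2]); a0=np.radians(-10.4); N=9; tot=1.02
A=a0+np.linspace(0,tot,N+1); X=H+101*np.c_[np.cos(A),np.sin(A)]
st=tot/N
# tool frame at step k: x=-(cos b,sin b), y=(-sin b,cos b), b=k*st
for k in range(N):
    d=X[k+1]-X[k]; b=k*st; print(np.round([-(d@[np.cos(b),np.sin(b)])/10,d@[-np.sin(b),np.cos(b)]/10],2))
print(st,X[0],X[-1])
```

```text
[-0.14  1.14]
[-0.14  1.14]
[-0.14  1.14]
[-0.14  1.14]
[-0.14  1.14]
[-0.14  1.14]
[-0.14  1.14]
[-0.14  1.14]
[-0.14  1.14]
0.11333333333333334 [581.74071855 211.96756633] [549.92755265 305.30678819]
```

Call:
send_rows --series '[[[-0.07,0.57,0,0,0,-0.0567,0.1],[-0.14,1.14,0,0,0,-0.1133,0.1],[-0.14,1.14,0,0,0,-0.1133,0.1],[-0.14,1.14,0,0,0,-0.1133,0.1],[-0.14,1.14,0,0,0,-0.1133,0.1],[-0.14,1.14,0,0,0,-0.1133,0.1],[-0.14,1.14,0,0,0,-0.1133,0.1],[-0.14,1.14,0,0,0,-0.1133,0.1],[-0.14,1.14,0,0,0,-0.1133,0.1],[-0.07,0.57,0,0,0,-0.0567,0.1],[0,0,0,0,0,0,0.1],[0,0,0,0,0,0,0.1]]]'

```text
t: 7.32
tcp_pos: [550.7, 307.3, 226.7]
tool_rot: [-0.488, 0.873, 0.0, 0.002]
ft_force: [5.3, 5.9, -1.6]
finger_gap: 21.7
gripper_force: 20.0
```

Call:
send_rows --series '[[[0,0,0,0,0,0,1],[0,0,0,0,0,0,1],[0,0,0,0,0,0,1],[0,0,-4.5,0,0,0,1],[0,0,-4.5,0,0,0,1],[0,0,0,0,0,0.17,1],[0,0,0,0,0,0.17,1],[0,0,0,0,0,0.17,1],[0,0,0,0,0,0.17,1],[0,0,0,0,0,0.17,1],[0,0,0,0,0,0.17,1]]]'

```text
t: 8.7
tcp_pos: [549.4, 305.7, 316.6]
tool_rot: [0.003, 1.0, -0.0, -0.0]
ft_force: [0.8, 0.1, -0.6]
finger_gap: 95.3
gripper_force: 0.0
```

```bash
cat >> h.py <<'E'
def heels(c,top):
    "centres and headings of D-shaped tops at height `top` (by height cloud): flat end direction"
    P=cloud(c); m=(abs(P[...,2]-top)<6)&(P[...,0]>300)&(P[...,0]<800)&(abs(P[...,1])<450); return P,m
E
python3 - <<'E'
from h import *
from workcell import sense
print(sense()["tcp_pos"],sense()["tool_rot"])
for n in("top","scene"):
    c=grab(n,"2"); P=cloud(c); hsv=cv2.cvtColor(c["color"],cv2.COLOR_RGB2HSV)
    reg=(P[...,0]>330)&(P[...,0]<800)&(P[...,1]>-400)&(P[...,1]<300)
    for lo,hi,t in((198,225,"post/arm"),(183,199,"lamp"),(26,48,"30-40"),(19,27,"rail"),(7,18,"board")):
        m=reg&(P[...,2]>lo)&(P[...,2]<hi)
        for i,st,ce,mm in blobs(m,40):
            q=P[mm]; b=cv2.minAreaRect(q[:,:2].astype(np.float32)); print(n,t,np.round(ce),st[4],"med",np.round(np.median(q,0),1),"rect",np.round(b[0],1),np.round(b[1],1),round(b[2],1))
i=cv2.imread("pics/top2.png"); cv2.imwrite("pics/top2c.png",cv2.resize(i[170:350,140:420],None,fx=2.85,fy=2.85,interpolation=cv2.INTER_CUBIC))
E
```

```text
[549.43199778 305.67863108 316.62995548] [ 3.28160705e-03  9.99994602e-01 -1.58029022e-04 -3.90485621e-05]
top post/arm [207. 249.] 483 med [502.  252.2 212.2] rect [507.8 256.8] [111.9  36.8] 46.0
top lamp [202. 196.] 93 med [652.2 282.8 192.2] rect [647.6 283.7] [55.2 26.3] 54.9
top 30-40 [386. 256.] 369 med [ 521.1 -241.8   32.5] rect [ 522.7 -240.6] [66.9 55.4] 43.0
top 30-40 [228. 267.] 181 med [475.3 222.6  34. ] rect [481.2 226.6] [47.9 53.8] 57.0
top 30-40 [315. 280.] 597 med [444.3 -31.8  40.7] rect [445.5 -31.7] [57.8 92.2] 78.8
top 30-40 [381. 297.] 378 med [ 399.  -227.3   32. ] rect [ 399.1 -226. ] [68.2 53.5] 89.8
top 30-40 [405. 319.] 45 med [ 335.6 -297.3   44.2] rect [ 335.9 -296.8] [11.6 36.6] 0.5
top rail [272. 187.] 285 med [722.9 102.8  23.5] rect [745.4  99.2] [ 86.6 126.2] 57.4
top rail [235. 194.] 149 med [705.1 214.7  23. ] rect [706.5 217.2] [98.8 23.9] 63.8
top rail [285. 234.] 202 med [583.5  65.4  23.2] rect [583.2  61. ] [ 15.5 181.9] 5.7
top board [430. 211.] 141 med [ 666.2 -382.3    9.3] rect [ 666.6 -379.2] [75.6 41.2] 4.2
top board [288. 273.] 5766 
[... 796 characters left out ...]
9.] 550 med [ 523.5 -241.    32.3] rect [ 523.5 -238.3] [68.3 58.5] 44.5
scene rail [358. 247.] 336 med [588.6  33.8  23.6] rect [587.5  40.7] [ 15.5 232.2] 5.4
scene rail [439. 233.] 201 med [711.4 215.4  23.6] rect [709.6 217. ] [100.   24.8] 62.8
scene rail [419. 265.] 438 med [726.8 102.9  23.8] rect [747.7  98.7] [ 87.2 128.4] 55.3
scene board [330. 221.] 6673 med [486.4  48.8  12.2] rect [468.5  78.3] [253.  350.3] 5.3
scene board [409. 265.] 60 med [708.7  93.1  14.1] rect [716.9  97.4] [27.1 81.9] 89.1
scene board [198. 268.] 42 med [ 334.4 -295.    10.1] rect [ 336.2 -295.9] [37.  11.7] 88.5
scene board [261. 385.] 281 med [ 675.7 -380.5    8.6] rect [ 670.1 -384.7] [74.1 47. ] 15.0
```

View pics/top2c.png

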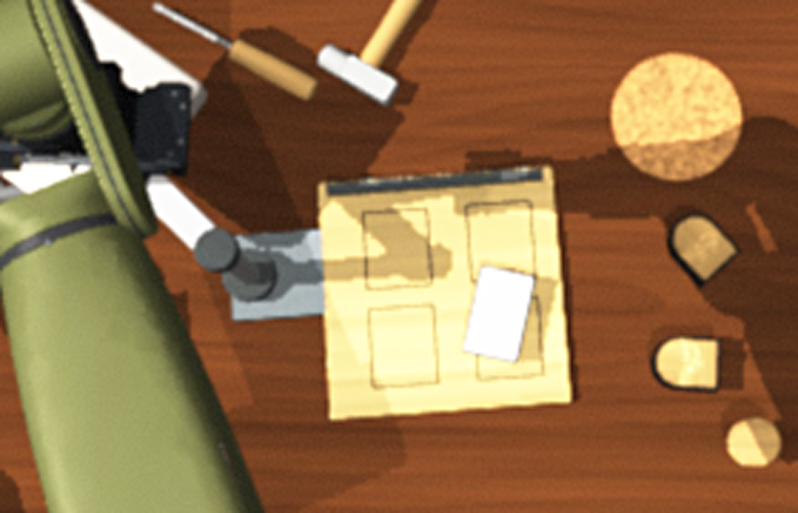

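The crop shows the lamp clear. The tin (white) is at crop (500,314) across bay 0 and there are exactly two heels. Heel A at (702,247) has its flat edge facing lower right, and heel B at (688,363) has its flat edge facing right. The mat is at (677,117) and the rail at (440,180). Next I measure the mat, bays and headings from both views and plan the tin grasp.

```bash
cat >> h.py <<'E'
def dpose(P,m):
    "D-shape: rect centre, heading towards the flat end (rect axis, sign from the centroid)"
    q=P[m][:,:2].astype(np.float32); q=q[np.all(np.abs(q-np.median(q,0))<45,axis=1)]
    (cx,cy),(w,h),a=cv2.minAreaRect(q); a=np.radians(a if w>h else a+90)
    u=np.array([np.cos(a),np.sin(a)]); d=(q.mean(0)-[cx,cy])@u
    if d<0:a+=np.pi;
    return np.array([cx,cy]),np.degrees((a+np.pi)%(2*np.pi)-np.pi),(w,h),d
def plan(p0,yaw0,wps,step=5.5,turn=0.17):
    "tool down, yaw = world angle of tool y (deg); wps: (x,y,z,yaw,opening); prints rows in tool axes, cm/rad"
    p=np.array(p0,float); yaw=yaw0; out=[]
    for x,y,z,w,o in wps:
        t=np.array([x,y,z],float); n=int(max(1,np.ceil(np.linalg.norm(t-p)/10/step),np.ceil(abs(np.radians(w-yaw))/turn)))
        D=(t-p)/n/10; dy=np.radians(w-yaw)/n
        for k in range(n):
            b=np.radians(yaw)+k*dy; Y=np.array([np.cos(b),np.sin(b)]); X=np.array([-np.sin(b),np.cos(b)]) # tool x = y cross z(down)
            out.append([round(float(v),2)+0. for v in (D[:2]@X*1.0,D[:2]@Y,-D[2])]+[0,0,round(-dy,4)+0.,o])
        p,yaw=t,w
    print(len(out),"rows"); print(*[str(r) for r in out],sep=",\n")
E
python3 - <<'E'
from h import *
for n in("top","scene"):
    c=load(n+"2.npz"); P=cloud(c); hsv=cv2.cvtColor(c["color"],cv2.COLOR_RGB2HSV).astype(int)
    for z,(cx,cy) in ((32,(523,-240)),(32,(400,-225))):
        m=(P[...,2]>24)&(P[...,2]<42)&(np.hypot(P[...,0]-cx,P[...,1]-cy)<50); print(n,"heel",dpose(P,m), np.median(P[m][:,2]))
    # cork: compare with bench colour
    G=cast(c,np.stack(np.meshgrid(range(640),range(480)),-1).reshape(-1,2),3).reshape(480,640,3)
    m=(np.hypot(G[...,0]-640,G[...,1]+215)<110)&(hsv[...,0]>13)&(hsv[...,0]<30)&(hsv[...,2]>110)&(hsv[...,1]<170)
    b=max(blobs(m,50),key=lambda b:b[1][4]); q=cv2.convexHull(G[b[3]][:,:2].astype(np.float32)); print(n,"mat",b[2],cv2.minEnclosingCircle(q),cv2.minAreaRect(q),"z",np.nanmedian(P[b[3]][:,2]))
    g=cv2.cvtColor(c["color"],cv2.COLOR_RGB2GRAY)
    G=cast(c,np.stack(np.meshgrid(range(640),range(480)),-1).reshape(-1,2),12).reshape(480,640,3)
    s=np.radians(5.35); L=(G[...,:2]-[472.4,28.8])@np.array([[np.cos(s),-np.sin(s)],[np.sin(s),np.cos(s)]])
    bh=cv2.morphologyEx(g,cv2.MORPH_BLACKHAT,np.ones((7,7),np.uint8))
    for k,(bx,by) in enumerate(((-55,-65),(-55,45),(48,-65),(48,45))):
        m=(abs(L[...,0]-bx)<50)&(abs(L[...,1]-by)<44)&(bh>22)&(abs(P[...,2]-12)<6)
        q=L[m]
        if len(q)<30: print(n,k,len(q)); continue
        r=cv2.minAreaRect(q.astype(np.float32)); print(n,"bay",k,len(q),np.round(r[0],1),np.round(r[1]),round(r[2],1))
E
```

```text
top heel (array([ 522.66448975, -240.59185791]), np.float64(-137.0246429443359), (66.90292358398438, 55.432701110839844), np.float64(-2.098080908950548)) 32.444747124204014
top heel (array([ 399.1265564 , -226.20562744]), np.float64(-90.28974914550781), (68.68226623535156, 53.46990203857422), np.float64(-1.1845649047828708)) 31.856804355296163
top mat [376.84620213 210.58757062] ((666.3313598632812, -218.90213012695312), 70.88582611083984) ((666.2802124023438, -218.5117950439453), (138.1751251220703, 138.54827880859375), 45.047176361083984) z 2.7479657974384963
top bay 0 72 [-52.  -67.4] [69. 95.] 85.9
top bay 1 87 [-55.9  44.8] [85. 71.] 0.2
top bay 2 118 [ 46.4 -65. ] [88. 72.] 0.0
top bay 3 112 [47.  44.5] [84. 85.] 85.7
scene heel (array([ 523.5032959 , -238.29669189]), np.float64(-135.5310935974121), (68.31534576416016, 58.45690155029297), np.float64(-2.1294152780251356)) 32.29921018369555
scene heel (array([ 399.90856934, -223.93458557]), np.float64(-91.11431884765625), (68.61243438720703, 58.175018310546875), np.float64(-2.9837455013026886)) 32.38764136150212
scene mat [314.60095137 339.37367865] ((667.1063232421875, -215.90277099609375), 69.81298828125) ((682.2979736328125, -216.04684448242188), (106.43384552001953, 137.69903564453125), 0.44254714250564575) z 2.995192336100672
scene bay 0 73 [-68.  -80.5] [ 55. 105.] 50.6
scene 1 19
scene bay 2 140 [ 46.8 -58.7] [77. 88.] 88.7
scene bay 3 133 [49.5 50.5] [84. 78.] 2.0
```

Run:
```python
from h import *
plan([549.4,305.7,316.6],89.6,[(500,130,310,84,1),(446.8,-31.4,110,78.8,1),(446.8,-31.4,19,78.8,1)])
```

```text
11 rows
[1.2, -4.4, 0.17, 0, 0, np.float64(0.0244), 1],
[1.1, -4.43, 0.17, 0, 0, np.float64(0.0244), 1],
[0.99, -4.45, 0.17, 0, 0, np.float64(0.0244), 1],
[0.88, -4.48, 0.17, 0, 0, np.float64(0.0244), 1],
[0.72, -3.32, 4.0, 0, 0, np.float64(0.0182), 1],
[0.66, -3.33, 4.0, 0, 0, np.float64(0.0182), 1],
[0.6, -3.35, 4.0, 0, 0, np.float64(0.0182), 1],
[0.54, -3.36, 4.0, 0, 0, np.float64(0.0182), 1],
[0.48, -3.37, 4.0, 0, 0, np.float64(0.0182), 1],
[0.0, 0.0, 4.55, 0, 0, np.float64(0.0), 1],
[0.0, 0.0, 4.55, 0, 0, np.float64(0.0), 1]
```

Call:
send_rows --series '[[[1.2,-4.4,0.17,0,0,0.0244,1],[1.1,-4.43,0.17,0,0,0.0244,1],[0.99,-4.45,0.17,0,0,0.0244,1],[0.88,-4.48,0.17,0,0,0.0244,1],[0.72,-3.32,4.0,0,0,0.0182,1],[0.66,-3.33,4.0,0,0,0.0182,1],[0.6,-3.35,4.0,0,0,0.0182,1],[0.54,-3.36,4.0,0,0,0.0182,1],[0.48,-3.37,4.0,0,0,0.0182,1],[0,0,0,0,0,0,1]]]' --grip_force 25

```text
t: 10.05
tcp_pos: [445.6, -32.8, 106.2]
tool_rot: [0.095, 0.995, 0.0, -0.004]
ft_force: [-0.5, 0.2, 0.7]
finger_gap: 94.8
gripper_force: 0.0
```

Call:
send_rows --series '[[[0,0,4.5,0,0,0,1],[0,0,4.0,0,0,0,1],[0,0,0.6,0,0,0,0.9],[0,0,0,0,0,0,0.4],[0,0,0,0,0,0,0.4],[0,0,0,0,0,0,0.4],[0,0,0,0,0,0,0.4],[0,0,0,0,0,0,0.4],[0,0,0,0,0,0,0.4]]]' --grip_force 25

```text
t: 11.18
tcp_pos: [450.0, -31.8, 20.2]
tool_rot: [0.095, 0.996, 0.0, 0.001]
ft_force: [-1.6, 1.4, 6.1]
finger_gap: 56.3
gripper_force: 25.0
```

Run:
```python
from h import *
plan([446.8,-31.4,19],78.8,[(446.8,-31.4,80,78.8,.4),(666.7,-217.4,80,88.8,.4),(666.7,-217.4,13.5,88.8,.4)])
```

```text
10 rows
[0.0, 0.0, -3.05, 0, 0, np.float64(0.0), 0.4],
[0.0, 0.0, -3.05, 0, 0, np.float64(0.0), 0.4],
[-4.2, -2.33, 0.0, 0, 0, np.float64(-0.0291), 0.4],
[-4.13, -2.45, 0.0, 0, 0, np.float64(-0.0291), 0.4],
[-4.05, -2.57, 0.0, 0, 0, np.float64(-0.0291), 0.4],
[-3.98, -2.69, 0.0, 0, 0, np.float64(-0.0291), 0.4],
[-3.9, -2.8, 0.0, 0, 0, np.float64(-0.0291), 0.4],
[-3.82, -2.91, 0.0, 0, 0, np.float64(-0.0291), 0.4],
[0.0, 0.0, 3.33, 0, 0, np.float64(0.0), 0.4],
[0.0, 0.0, 3.33, 0, 0, np.float64(0.0), 0.4]
```

Call:
send_rows --series '[[[0,0,-3.05,0,0,0,0.4],[0,0,-3.05,0,0,0,0.4],[-4.2,-2.33,0,0,0,-0.0291,0.4],[-4.13,-2.45,0,0,0,-0.0291,0.4],[-4.05,-2.57,0,0,0,-0.0291,0.4],[-3.98,-2.69,0,0,0,-0.0291,0.4],[-3.9,-2.8,0,0,0,-0.0291,0.4],[-3.82,-2.91,0,0,0,-0.0291,0.4],[0,0,0,0,0,0,0.4]]]'

```text
t: 12.3
tcp_pos: [671.2, -218.6, 78.6]
tool_rot: [0.008, 1.0, -0.0, -0.0]
ft_force: [-0.7, 0.6, -1.1]
finger_gap: 55.8
gripper_force: 25.0
```

Call:
send_rows --series '[[[0,0,3.2,0,0,0,0.4],[0,0,2.8,0,0,0,0.4],[0,0,0.5,0,0,0,0.4],[0,0,0,0,0,0,0.4]]]'

```text
t: 12.8
tcp_pos: [669.7, -216.2, 15.1]
tool_rot: [0.007, 1.0, 0.0, -0.0]
ft_force: [0.0, 0.4, -0.2]
finger_gap: 55.9
gripper_force: 25.0
```

Call:
send_rows --series '[[[0,0,0.35,0,0,0,0.4],[0,0,0,0,0,0,0.4],[0,0,0,0,0,0,1],[0,0,0,0,0,0,1],[0,0,0,0,0,0,1],[0,0,-5,0,0,0,1],[0,0,-5,0,0,0,1],[0,0,-5,0,0,0,1],[0,0,0,0,0,0,1]]]'

```text
t: 13.92
tcp_pos: [673.3, -217.9, 168.7]
tool_rot: [0.007, 1.0, -0.002, 0.005]
ft_force: [-0.7, -0.3, 0.1]
finger_gap: 94.9
gripper_force: 0.0
```

```bash
cat >> h.py <<'E'
def look(tag,cams=("top","scene"),cs=((523,-240),(400,-225))):
    from workcell import sense
    s=sense(); y=R.from_quat(s["tool_rot"]).as_matrix()[:,1]; print("tcp",np.round(s["tcp_pos"],1),"yaw",np.degrees(np.arctan2(y[1],y[0])).round(1))
    for n in cams:
        c=grab(n,tag); P=cloud(c)
        m=(P[...,2]>26)&(P[...,2]<38)&(np.hypot(P[...,0]-666,P[...,1]+217)<60)
        if m.sum()>50: r=cv2.minAreaRect(P[m][:,:2].astype(np.float32)); print(n,"tin",np.round(r[0],1),np.round(r[1]),round(r[2],1),"z",np.median(P[m][:,2]).round(1))
        for cx,cy in cs:
            zt=32 if cy<-110 else 44
            m=(abs(P[...,2]-zt)<6)&(np.hypot(P[...,0]-cx,P[...,1]-cy)<70)
            if m.sum()>50:
                b=max(blobs(m,30),key=lambda b:b[1][4]); d=dpose(P,b[3]); print(n,"heel",np.round(d[0],1),d[1].round(1),np.round(d[2],1),"z",np.median(P[b[3]][:,2]).round(1))
E
python3 -c "
from h import *
look('3')"
```

```text
tcp [ 673.3 -217.9  168.7] yaw 89.2
top heel [ 507.1 -263.9] -16.1 [27.4 60.4] z 31.9
top heel [ 398.5 -234.3] 172.7 [50.5 55.1] z 32.1
scene tin [ 666.9 -217.7] [57. 92.] 88.8 z 32.5
scene heel [ 523.5 -238.2] -137.1 [67.9 57.4] z 32.2
scene heel [ 400.8 -223.6] -93.2 [69.2 57. ] z 32.6
```

```bash
sed -i 's/round(-dy,4)+0\./round(float(-dy),4)+0./' h.py
python3 - <<'E'
from h import *
plan([671.5,-217,168.7],89.2,[(515.9,-246.3,110,-46.3,1)],turn=0.182)
E
```

```text
13 rows
[1.19, -0.24, 0.45, 0, 0, 0.1819, 1],
[1.13, -0.45, 0.45, 0, 0, 0.1819, 1],
[1.03, -0.65, 0.45, 0, 0, 0.1819, 1],
[0.89, -0.83, 0.45, 0, 0, 0.1819, 1],
[0.73, -0.97, 0.45, 0, 0, 0.1819, 1],
[0.54, -1.09, 0.45, 0, 0, 0.1819, 1],
[0.34, -1.17, 0.45, 0, 0, 0.1819, 1],
[0.12, -1.21, 0.45, 0, 0, 0.1819, 1],
[-0.1, -1.21, 0.45, 0, 0, 0.1819, 1],
[-0.32, -1.17, 0.45, 0, 0, 0.1819, 1],
[-0.53, -1.1, 0.45, 0, 0, 0.1819, 1],
[-0.72, -0.98, 0.45, 0, 0, 0.1819, 1],
[-0.88, -0.84, 0.45, 0, 0, 0.1819, 1]
```

Call:
send_rows --series '[[[1.19,-0.24,0.45,0,0,0.1819,1],[1.13,-0.45,0.45,0,0,0.1819,1],[1.03,-0.65,0.45,0,0,0.1819,1],[0.89,-0.83,0.45,0,0,0.1819,1],[0.73,-0.97,0.45,0,0,0.1819,1],[0.54,-1.09,0.45,0,0,0.1819,1],[0.34,-1.17,0.45,0,0,0.1819,1],[0.12,-1.21,0.45,0,0,0.1819,1],[-0.1,-1.21,0.45,0,0,0.1819,1],[-0.32,-1.17,0.45,0,0,0.1819,1],[-0.53,-1.1,0.45,0,0,0.1819,1],[-0.72,-0.98,0.45,0,0,0.1819,1]]]'

```text
t: 15.52
tcp_pos: [524.6, -242.6, 104.4]
tool_rot: [0.892, 0.452, -0.001, -0.002]
ft_force: [0.0, -0.6, 0.1]
finger_gap: 95.2
gripper_force: 0.0
```

Call:
send_rows --series '[[[-0.88,-0.84,0.45,0,0,0.1819,1],[0,0,0,0,0,0,1],[0,0,0,0,0,0,1],[0,0,0,0,0,0,1]]]'

```text
t: 16.02
tcp_pos: [514.9, -245.5, 102.7]
tool_rot: [0.928, 0.373, -0.0, -0.0]
ft_force: [-0.3, -0.1, 0.0]
finger_gap: 94.9
gripper_force: 0.0
```

```bash
python3 -c "
from h import *
look('4')"
```

```text
tcp [ 514.9 -245.5  102.7] yaw -46.2
top tin [ 663.5 -218.1] [58. 92.] 89.8 z 32.2
scene tin [ 667.1 -217.6] [57. 91.] 89.3 z 32.7
scene heel [ 535.8 -238.7] 97.9 [43.3 68.1] z 32.0
scene heel [ 399.7 -241.8] 178.6 [33.  55.4] z 32.5
```

Call:
send_rows --series '[[[0,0,5,0,0,0,1],[0,0,4,0,0,0,1],[0,0,0.6,0,0,0,1],[0,0,0,0,0,0,0.4],[0,0,0,0,0,0,0.4],[0,0,0,0,0,0,0.4],[0,0,0,0,0,0,0.4],[0,0,0,0,0,0,0.4],[0,0,0,0,0,0,0.4],[0,0,0,0,0,0,0.4]]]' --grip_force 25

```text
t: 17.38
tcp_pos: [514.9, -245.8, 7.5]
tool_rot: [0.928, 0.372, 0.0, 0.0]
ft_force: [-1.2, 0.4, 5.2]
finger_gap: 54.0
gripper_force: 25.0
```

Run:
```python
from h import *
s=np.radians(5.35); S=np.array([472.4,28.8]); M=np.array([[np.cos(s),-np.sin(s)],[np.sin(s),np.cos(s)]])
for b in ((-55,-65),(-55,45)): print(b,S+M@b,"grasp pt",S+M@(np.array(b)+[10,0]))
g=S+M@[-45,45]
plan([515.3,-246,6],-46.3,[(515.3,-246,78,-46.3,.4),(g[0],g[1],78,95.35,.4)],turn=0.177)
```

```text
(-55, -65) [423.7001625  -41.04501291] grasp pt [433.65659961 -40.11261805]
(-55, 45) [413.44381906  68.47579525] grasp pt [423.40025616  69.40819011]
16 rows
[0.0, 0.0, -3.6, 0, 0, 0.0, 0.4],
[0.0, 0.0, -3.6, 0, 0, 0.0, 0.4],
[1.08, -2.08, 0.0, 0, 0, -0.1766, 0.4],
[1.43, -1.86, 0.0, 0, 0, -0.1766, 0.4],
[1.74, -1.58, 0.0, 0, 0, -0.1766, 0.4],
[1.99, -1.25, 0.0, 0, 0, -0.1766, 0.4],
[2.17, -0.88, 0.0, 0, 0, -0.1766, 0.4],
[2.3, -0.49, 0.0, 0, 0, -0.1766, 0.4],
[2.35, -0.08, 0.0, 0, 0, -0.1766, 0.4],
[2.32, 0.34, 0.0, 0, 0, -0.1766, 0.4],
[2.23, 0.74, 0.0, 0, 0, -0.1766, 0.4],
[2.06, 1.12, 0.0, 0, 0, -0.1766, 0.4],
[1.83, 1.47, 0.0, 0, 0, -0.1766, 0.4],
[1.55, 1.76, 0.0, 0, 0, -0.1766, 0.4],
[1.21, 2.01, 0.0, 0, 0, -0.1766, 0.4],
[0.84, 2.19, 0.0, 0, 0, -0.1766, 0.4]
```

Call:
send_rows --series '[[[0,0,-3.6,0,0,0,0.4],[0,0,-3.6,0,0,0,0.4],[1.08,-2.08,0,0,0,-0.1766,0.4],[1.43,-1.86,0,0,0,-0.1766,0.4],[1.74,-1.58,0,0,0,-0.1766,0.4],[1.99,-1.25,0,0,0,-0.1766,0.4],[2.17,-0.88,0,0,0,-0.1766,0.4],[2.3,-0.49,0,0,0,-0.1766,0.4],[2.35,-0.08,0,0,0,-0.1766,0.4],[2.32,0.34,0,0,0,-0.1766,0.4],[2.23,0.74,0,0,0,-0.1766,0.4],[2.06,1.12,0,0,0,-0.1766,0.4]]]'

```text
t: 18.88
tcp_pos: [448.2, -19.4, 78.1]
tool_rot: [0.299, 0.954, -0.0, -0.001]
ft_force: [0.2, 0.2, -2.2]
finger_gap: 53.8
gripper_force: 25.0
```

Call:
send_rows --series '[[[1.83,1.47,0,0,0,-0.1766,0.4],[1.55,1.76,0,0,0,-0.1766,0.4],[1.21,2.01,0,0,0,-0.1766,0.4],[0.84,2.19,0,0,0,-0.1766,0.4],[0,0,0,0,0,0,0.4],[0,0,0,0,0,0,0.4],[0,0,0,0,0,0,0.4]]]'

```text
t: 19.75
tcp_pos: [423.0, 69.3, 78.7]
tool_rot: [-0.045, 0.999, -0.0, -0.0]
ft_force: [-0.2, -0.2, -1.0]
finger_gap: 54.1
gripper_force: 25.0
```

Run:
```python
from h import *
from workcell import sense
s=sense(); y=R.from_quat(s["tool_rot"]).as_matrix()[:,1]; print("tcp",np.round(s["tcp_pos"],1),"yaw",np.degrees(np.arctan2(y[1],y[0])).round(1),s["finger_gap"])
c=grab("wrist","5"); P=cloud(c)
for n in("wrist","scene"):
    c=grab(n,"5"); cv2.imwrite(f"pics/{n}5.png",c["color"][...,::-1] if n=="wrist" else c["color"][100:320,180:460,::-1].repeat(2,0).repeat(2,1))
```

```text
tcp [423.   69.3  78.7] yaw 95.2 54.12401898236854
```

View pics/wrist5.png

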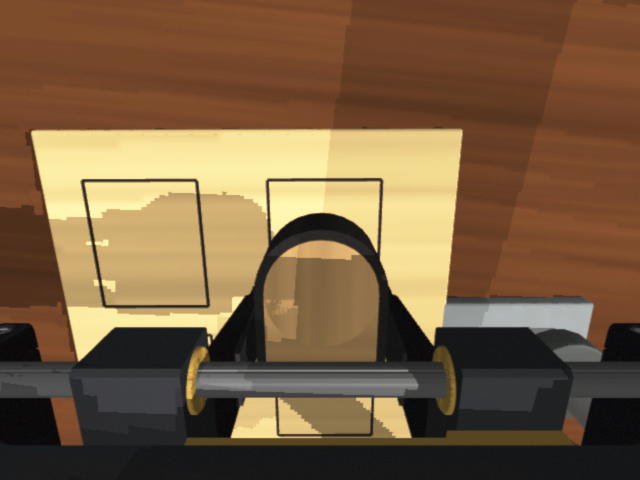

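The wrist picture shows the heel held with its round end towards the robot (up in the image), lined up with bay 1's outline at (325,180), and bay 0 free at (145,240). I'll lower and release it.

Call:
send_rows --series '[[[0,0,3,0,0,0,0.4],[0,0,2.3,0,0,0,0.4],[0,0,0.4,0,0,0,0.4],[0,0,0.2,0,0,0,0.4],[0,0,0,0,0,0,0.4]]]'

```text
t: 20.52
tcp_pos: [423.7, 69.9, 20.8]
tool_rot: [-0.046, 0.999, -0.0, 0.001]
ft_force: [0.8, -0.6, -0.0]
finger_gap: 53.7
gripper_force: 25.0
```

Call:
send_rows --series '[[[0,0,0.1,0,0,0,0.4],[0,0,0,0,0,0,0.9],[0,0,0,0,0,0,0.9],[0,0,0,0,0,0,0.9],[0,0,-4.5,0,0,0,1],[0,0,-4.5,0,0,0,1],[0,0,0,0,0,0,1]]]'

```text
t: 21.4
tcp_pos: [426.1, 70.1, 113.3]
tool_rot: [-0.046, 0.999, -0.0, 0.004]
ft_force: [-0.4, -0.5, -0.0]
finger_gap: 94.7
gripper_force: 0.0
```

Run:
```python
from h import *
look('6',("top","scene"),((523,-240),(400,-225),(413.4,68.5)))
g=np.array([399.5,-225])+10*np.array([np.cos(np.radians(-91)),np.sin(np.radians(-91))])
plan([423.7,69.9,109.5],95.2,[(g[0],g[1],80,-1,1)],turn=0.17)
```

```text
tcp [426.1  70.1 113.3] yaw 95.3
top tin [ 664. -219.] [56. 91.] 89.7 z 32.5
top heel [ 399.  -226.2] -89.2 [53.3 68.6] z 32.4
top heel [394.5  71. ] -84.8 [28.8 41.1] z 43.9
scene tin [ 666.8 -218. ] [58. 92.] 88.7 z 32.8
scene heel [ 400.7 -224.1] -92.6 [68.4 56.7] z 32.2
scene heel [420.5  69.2] 5.7 [59.9 57.4] z 44.2
10 rows
[0.52, -3.01, 0.3, 0, 0, 0.1679, 1],
[0.01, -3.06, 0.3, 0, 0, 0.1679, 1],
[-0.5, -3.02, 0.3, 0, 0, 0.1679, 1],
[-1.0, -2.89, 0.3, 0, 0, 0.1679, 1],
[-1.47, -2.68, 0.3, 0, 0, 0.1679, 1],
[-1.9, -2.4, 0.3, 0, 0, 0.1679, 1],
[-2.27, -2.05, 0.3, 0, 0, 0.1679, 1],
[-2.58, -1.64, 0.3, 0, 0, 0.1679, 1],
[-2.82, -1.19, 0.3, 0, 0, 0.1679, 1],
[-2.98, -0.7, 0.3, 0, 0, 0.1679, 1]
```

Call:
send_rows --series '[[[0.52,-3.01,0.3,0,0,0.1679,1],[0.01,-3.06,0.3,0,0,0.1679,1],[-0.5,-3.02,0.3,0,0,0.1679,1],[-1.0,-2.89,0.3,0,0,0.1679,1],[-1.47,-2.68,0.3,0,0,0.1679,1],[-1.9,-2.4,0.3,0,0,0.1679,1],[-2.27,-2.05,0.3,0,0,0.1679,1],[-2.58,-1.64,0.3,0,0,0.1679,1],[-2.82,-1.19,0.3,0,0,0.1679,1],[-2.98,-0.7,0.3,0,0,0.1679,1],[0,0,0,0,0,0,1],[0,0,0,0,0,0,1]]]'

```text
t: 23.0
tcp_pos: [398.2, -233.9, 77.5]
tool_rot: [0.712, 0.702, -0.0, -0.001]
ft_force: [0.4, 0.3, -0.5]
finger_gap: 95.4
gripper_force: 0.0
```

Run:
```python
from h import *
look('7',("top","scene"),((400,-225),(413.4,68.5)))
```

```text
tcp [ 398.2 -233.9   77.5] yaw -0.8
top tin [ 664.1 -218.4] [58. 91.] 89.2 z 32.6
top heel [ 394.7 -211. ] 179.0 [21.2 44. ] z 32.6
top heel [414.2  66.8] 4.9 [67.5 53.7] z 43.7
scene tin [ 667.2 -218.1] [57. 91.] 88.8 z 32.8
scene heel [ 399.9 -247.4] 0.4 [57.2 22. ] z 31.8
scene heel [415.6  69.5] 6.3 [70.5 59. ] z 44.5
```

Call:
send_rows --series '[[[0,0,4,0,0,0,1],[0,0,2.6,0,0,0,1],[0,0,0.4,0,0,0,1],[0,0,0,0,0,0,0.4],[0,0,0,0,0,0,0.4],[0,0,0,0,0,0,0.4],[0,0,0,0,0,0,0.4],[0,0,0,0,0,0,0.4],[0,0,0,0,0,0,0.4],[0,0,0,0,0,0,0.4]]]' --grip_force 25

```text
t: 24.35
tcp_pos: [399.2, -235.3, 9.3]
tool_rot: [0.712, 0.702, -0.0, 0.0]
ft_force: [-1.9, 0.5, 4.6]
finger_gap: 54.0
gripper_force: 24.9
```

Run:
```python
from h import *
plan([398.7,-234.3,7],-1,[(398.7,-234.3,78,-1,.4),(433.2,-39.6,78,95.35,.4)],turn=0.17)
```

```text
12 rows
[0.0, 0.0, -3.55, 0, 0, 0.0, 0.4],
[0.0, 0.0, -3.55, 0, 0, 0.0, 0.4],
[1.95, 0.31, 0.0, 0, 0, -0.1682, 0.4],
[1.87, 0.63, 0.0, 0, 0, -0.1682, 0.4],
[1.74, 0.94, 0.0, 0, 0, -0.1682, 0.4],
[1.56, 1.22, 0.0, 0, 0, -0.1682, 0.4],
[1.33, 1.46, 0.0, 0, 0, -0.1682, 0.4],
[1.07, 1.66, 0.0, 0, 0, -0.1682, 0.4],
[0.78, 1.82, 0.0, 0, 0, -0.1682, 0.4],
[0.46, 1.92, 0.0, 0, 0, -0.1682, 0.4],
[0.13, 1.97, 0.0, 0, 0, -0.1682, 0.4],
[-0.2, 1.97, 0.0, 0, 0, -0.1682, 0.4]
```

Call:
send_rows --series '[[[0,0,-3.55,0,0,0,0.4],[0,0,-3.55,0,0,0,0.4],[1.95,0.31,0,0,0,-0.1682,0.4],[1.87,0.63,0,0,0,-0.1682,0.4],[1.74,0.94,0,0,0,-0.1682,0.4],[1.56,1.22,0,0,0,-0.1682,0.4],[1.33,1.46,0,0,0,-0.1682,0.4],[1.07,1.66,0,0,0,-0.1682,0.4],[0.78,1.82,0,0,0,-0.1682,0.4],[0.46,1.92,0,0,0,-0.1682,0.4],[0.13,1.97,0,0,0,-0.1682,0.4],[-0.2,1.97,0,0,0,-0.1682,0.4]]]'

```text
t: 25.85
tcp_pos: [432.8, -39.6, 79.2]
tool_rot: [-0.051, 0.999, 0.0, -0.0]
ft_force: [0.3, -0.4, -1.7]
finger_gap: 53.9
gripper_force: 24.9
```

Call:
send_rows --series '[[[0,0,0,0,0,0,0.4],[0,0,0,0,0,0,0.4],[0,0,0,0,0,0,0.4]]]'

```text
t: 26.22
tcp_pos: [433.0, -40.9, 79.7]
tool_rot: [-0.047, 0.999, -0.0, -0.0]
ft_force: [-0.2, -0.3, -0.6]
finger_gap: 54.1
gripper_force: 24.9
```

Run:
```python
from h import *
look('8',("top","scene"),((424,-41),(413.4,68.5)))
c=grab("wrist","8")
```

```text
tcp [433.  -40.9  79.7] yaw 95.4
top tin [ 663.7 -218.3] [58. 91.] 89.2 z 32.5
top heel [413.6  73.8] 5.8 [67.1 39.5] z 43.7
scene tin [ 666.5 -217.5] [56. 93.] 88.3 z 32.8
scene heel [424.8  68.9] -83.9 [53.2 57.1] z 44.1
```

View pics/wrist8.png

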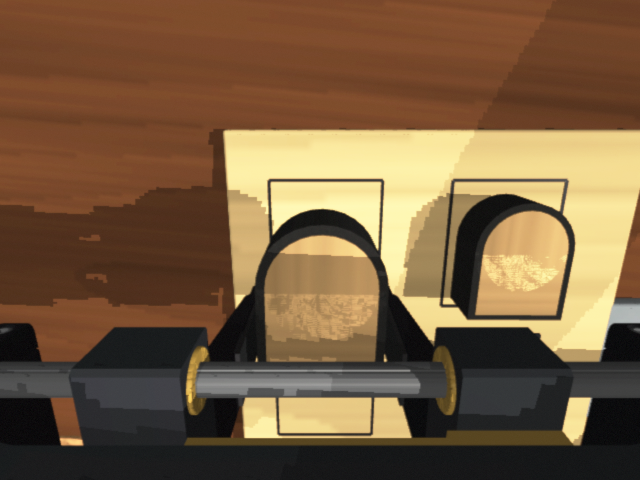

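The wrist picture shows the held heel over bay 0's outline at (325,180), and the other heel squarely inside bay 1 at (515,260). I'll lower and release.

Call:
send_rows --series '[[[0,0,3,0,0,0,0.4],[0,0,2.3,0,0,0,0.4],[0,0,0.45,0,0,0,0.4],[0,0,0.1,0,0,0,0.4],[0,0,0,0,0,0,0.4],[0,0,0,0,0,0,0.9],[0,0,0,0,0,0,0.9],[0,0,0,0,0,0,0.9],[0,0,-4.5,0,0,0,1],[0,0,-5,0,0,0,1],[0,0,-5,0,0,0,1],[0,0,0,0,0,0,1]]]'

```text
t: 27.88
tcp_pos: [436.3, -41.0, 171.7]
tool_rot: [-0.048, 0.999, -0.001, 0.005]
ft_force: [0.1, -0.4, -0.2]
finger_gap: 95.1
gripper_force: 0.0
```

Call:
send_rows --series '[[[0,3,-4,0,0,0,1],[0,3,-4,0,0,0,1],[0,3,-4,0,0,0,1],[0,5,-3,0,0,0,1],[0,5,0,0,0,0,1],[0,5,0,0,0,0,1],[0,5,0,0,0,0,1],[0,0,0,0,0,0,1],[0,0,0,0,0,0,1]]]'

```text
t: 29.0
tcp_pos: [405.1, 248.0, 315.1]
tool_rot: [-0.048, 0.999, -0.001, -0.001]
ft_force: [-0.2, -1.2, -0.3]
finger_gap: 95.0
gripper_force: 0.0
```

Run:
```python
from h import *
look('9',("top","scene"),((424,-41),(413.4,68.5)))
for n in ("top","scene"):
    P=cloud(load(n+"9.npz")); reg=(P[...,0]>400)&(P[...,0]<850)&(P[...,1]>100)&(P[...,1]<600)
    for lo,hi,t in((255,285,"handle"),(205,218,"arm"),(187,200,"lamp")):
        for i,st,ce,mm in blobs(reg&(P[...,2]>lo)&(P[...,2]<hi),20):
            q=P[mm]; b=cv2.minAreaRect(q[:,:2].astype(np.float32)); print(n,t,np.round(ce),st[4],np.round(b[0],1),np.round(b[1]),round(b[2],1))
i=cv2.imread("pics/top9.png"); cv2.imwrite("pics/top9c.png",cv2.resize(i[150:350,80:420],None,fx=2.35,fy=2.35,interpolation=cv2.INTER_CUBIC))
```

```text
tcp [405.1 248.  315.1] yaw 95.5
top tin [ 663.9 -218. ] [58. 91.] 89.6 z 32.5
top heel [422.5 -43.8] 5.3 [67.7 53.3] z 43.9
top heel [414.2  66.7] 5.8 [67.1 53.6] z 43.8
scene tin [ 667.6 -218.1] [57. 92.] 89.4 z 32.7
scene heel [424.3 -41.4] 4.6 [69.8 55.6] z 44.2
scene heel [415.8  68.5] 3.2 [69.4 57.9] z 44.3
top handle [184. 227.] 73 [550.6 303.9] [20. 20.] 38.1
top handle [ 66. 263.] 175 [453.1 592.2] [74. 16.] 0.8
top arm [197. 239.] 582 [532.3 283.5] [176.  37.] 46.7
top lamp [164. 206.] 3691 [619.1 377.9] [181. 180.] 55.7
top lamp [ 83. 268.] 180 [451.7 583.3] [83. 33.] 0.7
scene handle [472.  41.] 157 [457.2 589.9] [76. 20.] 0.0
scene handle [430. 120.] 97 [553.9 305.2] [20. 23.] 18.1
scene arm [467.  58.] 44 [460.  588.4] [64. 11.] 17.7
scene arm [413. 136.] 720 [531.7 284. ] [180.  41.] 48.8
scene lamp [464.  63.] 211 [462.1 581.5] [100.  37.] 0.4
scene lamp [468. 141.] 3531 [619.9 376.1] [189. 187.] 56.3
scene lamp [424. 120.] 20 [510.8 350.3] [ 7. 23.] 41.0
scene lamp [386. 144.] 40 [499.4 225.7] [53. 17.] 35.1
```

View pics/top9c.png

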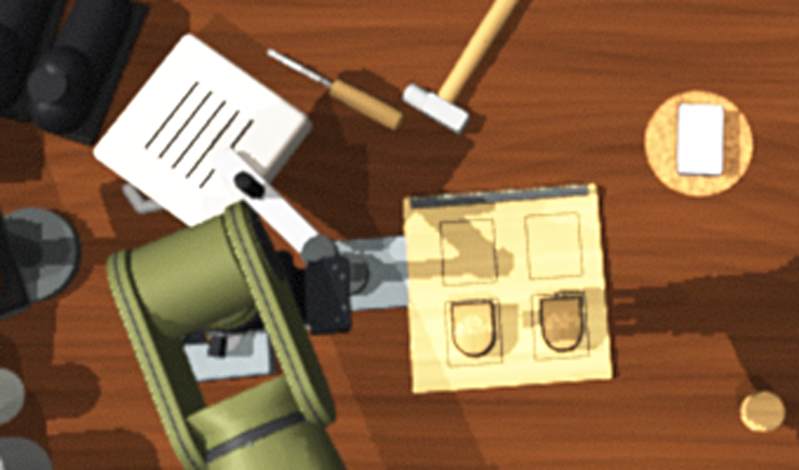

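Everything is in place: heels in bays 1 and 0 at crop (475,328) and (562,320), and the tin centred on the mat. The handle is at (248,184), world about (552,304), lamp at about 2.45 rad. Next I grip the handle tangentially and swing back.

Run:
```python
from h import *
plan([405.1,248,315.1],95.5,[(552,304.5,315.1,137,1),(552,304.5,226,137,1)],turn=0.15)
```

```text
7 rows
[-3.03, 0.84, 0.0, 0, 0, -0.1449, 1],
[-3.12, 0.4, 0.0, 0, 0, -0.1449, 1],
[-3.15, -0.06, 0.0, 0, 0, -0.1449, 1],
[-3.11, -0.51, 0.0, 0, 0, -0.1449, 1],
[-3.0, -0.96, 0.0, 0, 0, -0.1449, 1],
[0.0, 0.0, 4.46, 0, 0, 0.0, 1],
[0.0, 0.0, 4.46, 0, 0, 0.0, 1]
```

Call:
send_rows --series '[[[-3.03,0.84,0,0,0,-0.1449,0.6],[-3.12,0.4,0,0,0,-0.1449,0.6],[-3.15,-0.06,0,0,0,-0.1449,0.6],[-3.11,-0.51,0,0,0,-0.1449,0.6],[-3.0,-0.96,0,0,0,-0.1449,0.6],[0,0,0,0,0,0,0.6],[0,0,0,0,0,0,0.6]]]'

```text
t: 29.98
tcp_pos: [552.3, 303.7, 316.1]
tool_rot: [-0.398, 0.918, -0.0, -0.0]
ft_force: [-0.0, -0.2, 0.3]
finger_gap: 57.2
gripper_force: 0.0
```

Call:
send_rows --series '[[[0,0,4.5,0,0,0,0.6],[0,0,4.5,0,0,0,0.6],[0,0,0,0,0,0,0.1],[0,0,0,0,0,0,0.1],[0,0,0,0,0,0,0.1],[0,0,0,0,0,0,0.1],[0,0,0,0,0,0,0.1],[0,0,0,0,0,0,0.1]]]' --grip_force 20

```text
t: 30.98
tcp_pos: [553.1, 305.7, 229.1]
tool_rot: [-0.399, 0.917, 0.0, 0.002]
ft_force: [-2.0, 1.4, 5.4]
finger_gap: 21.6
gripper_force: 20.0
```

Call:
send_rows --series '[[[0.03,-0.7,0,0,0,0.07,0.1],[0.1,-1.41,0,0,0,0.14,0.1],[0.1,-1.41,0,0,0,0.14,0.1],[0.1,-1.41,0,0,0,0.14,0.1],[0.1,-1.41,0,0,0,0.14,0.1],[0.1,-1.41,0,0,0,0.14,0.1],[0.1,-1.41,0,0,0,0.14,0.1],[0.1,-1.41,0,0,0,0.14,0.1],[0.1,-1.41,0,0,0,0.14,0.1],[0.1,-1.41,0,0,0,0.14,0.1],[0.03,-0.7,0,0,0,0.07,0.1],[0,0,0,0,0,0,0.1]]]'

```text
t: 32.48
tcp_pos: [567.1, 176.4, 229.0]
tool_rot: [0.286, 0.958, 0.001, -0.0]
ft_force: [-8.3, 3.8, 8.4]
finger_gap: 21.5
gripper_force: 20.0
```

Run:
```python
from h import *
from workcell import sense
s=sense(); y=R.from_quat(s["tool_rot"]).as_matrix()[:,1]; p=s["tcp_pos"][:2]-np.array([482.8,230.3])
print(s["tcp_pos"],np.degrees(np.arctan2(y[1],y[0])),np.hypot(*p),"arm deg",np.degrees(np.arctan2(p[1],p[0]))+93.2)
look('10',("top","scene"),((424,-41),(413.4,68.5)))
```

```text
[567.07264911 176.35501136 229.0392291 ] 56.77849768449384 100.05968812290914 arm deg 60.57569607444906
tcp [567.1 176.4 229. ] yaw 56.8
top tin [ 664.1 -218.8] [57. 91.] 87.9 z 32.2
top heel [422.5 -43.7] 5.2 [67.8 53.3] z 44.0
top heel [373.2  88.2] 2.6 [61.1 52.8] z 44.1
scene tin [ 667.  -217.8] [57. 91.] 88.6 z 32.6
scene heel [424.8 -42.3] 5.9 [69.8 58.8] z 44.6
scene heel [375.3  88.5] 2.6 [61.7 57. ] z 44.4
```

A heel was knocked aside: the bay 1 block now lies at about (374,88), still flat on the board. I'll swing the lamp back clear, put the block right, then return the lamp.

Call:
send_rows --series '[[[0.03,0.7,0,0,0,-0.07,0.1],[0.1,1.41,0,0,0,-0.14,0.1],[0.1,1.41,0,0,0,-0.14,0.1],[0.1,1.41,0,0,0,-0.14,0.1],[0.1,1.41,0,0,0,-0.14,0.1],[0.1,1.41,0,0,0,-0.14,0.1],[0.1,1.41,0,0,0,-0.14,0.1],[0.03,0.7,0,0,0,-0.07,0.1],[0,0,0,0,0,0,0.1],[0,0,0,0,0,0,0.6],[0,0,0,0,0,0,0.6],[0,0,0,0,0,0,0.6]]]'

```text
t: 34.08
tcp_pos: [576.0, 270.0, 225.8]
tool_rot: [-0.199, 0.98, -0.0, -0.0]
ft_force: [1.3, 0.3, 0.4]
finger_gap: 46.3
gripper_force: 0.0
```

Call:
send_rows --series '[[[0,0,-4.5,0,0,0,1],[0,0,-4.5,0,0,0,1],[0,0,0,0,0,0,1],[0,0,0,0,0,0,1]]]'

```text
t: 34.58
tcp_pos: [575.9, 270.0, 315.5]
tool_rot: [-0.199, 0.98, -0.0, -0.001]
ft_force: [0.4, -0.3, -0.8]
finger_gap: 86.0
gripper_force: 0.0
```

Run:
```python
from h import *
look('11',("top","scene"),((424,-41),(374,88)))
for n in ("top","scene"):
    P=cloud(load(n+"11.npz")); reg=(P[...,0]>400)&(P[...,0]<850)&(P[...,1]>100)&(P[...,1]<500)
    for lo,hi,t in((255,280,"handle"),(187,200,"lamp")):
        for i,st,ce,mm in blobs(reg&(P[...,2]>lo)&(P[...,2]<hi),40):
            q=P[mm]; b=cv2.minAreaRect(q[:,:2].astype(np.float32)); print(n,t,np.round(ce),st[4],np.round(b[0],1),np.round(b[1]),round(b[2],1))
```

```text
tcp [575.9 270.  315.5] yaw 112.9
top tin [ 663.9 -217.9] [58. 91.] 89.9 z 32.5
top heel [422.6 -43.8] 5.4 [68.1 53.3] z 43.8
top heel [370.4  86.9] 5.4 [67. 54.] z 43.6
scene tin [ 667. -218.] [57. 92.] 89.2 z 32.7
scene heel [424.2 -41.7] 5.0 [70.1 56.9] z 44.5
scene heel [371.1  87.9] 6.6 [73.2 56.3] z 44.5
top lamp [210. 177.] 970 [691.6 266.2] [183.  88.] 30.2
scene handle [429. 136.] 43 [582.5 266.3] [22. 12.] 55.0
scene lamp [465. 168.] 4038 [667.  303.9] [192. 185.] 30.7
```

Run:
```python
from h import *
plan([575.9,270,315.5],112.9,[(400,106,300,98,1),(380.6,88.2,110,95.5,1)],turn=0.15,step=6)
```

```text
9 rows
[4.52, -1.65, 0.31, 0, 0, 0.052, 1],
[4.43, -1.89, 0.31, 0, 0, 0.052, 1],
[4.32, -2.11, 0.31, 0, 0, 0.052, 1],
[4.21, -2.33, 0.31, 0, 0, 0.052, 1],
[4.08, -2.55, 0.31, 0, 0, 0.052, 1],
[0.54, -0.37, 4.75, 0, 0, 0.0109, 1],
[0.54, -0.38, 4.75, 0, 0, 0.0109, 1],
[0.53, -0.38, 4.75, 0, 0, 0.0109, 1],
[0.53, -0.39, 4.75, 0, 0, 0.0109, 1]
```

Call:
send_rows --series '[[[4.52,-1.65,0.31,0,0,0.052,1],[4.43,-1.89,0.31,0,0,0.052,1],[4.32,-2.11,0.31,0,0,0.052,1],[4.21,-2.33,0.31,0,0,0.052,1],[4.08,-2.55,0.31,0,0,0.052,1],[0.54,-0.37,4.75,0,0,0.0109,1],[0.54,-0.38,4.75,0,0,0.0109,1],[0.53,-0.38,4.75,0,0,0.0109,1],[0.53,-0.39,4.75,0,0,0.0109,1],[0,0,0,0,0,0,1],[0,0,0,0,0,0,1]]]'

```text
t: 36.05
tcp_pos: [381.5, 88.5, 112.0]
tool_rot: [-0.048, 0.999, 0.0, 0.001]
ft_force: [0.0, 0.4, -0.1]
finger_gap: 95.3
gripper_force: 0.0
```

Call:
send_rows --series '[[[0,0,5,0,0,0,1],[0,0,3.7,0,0,0,1],[0,0,0.5,0,0,0,1],[0,0,0,0,0,0,0.4],[0,0,0,0,0,0,0.4],[0,0,0,0,0,0,0.4],[0,0,0,0,0,0,0.4],[0,0,0,0,0,0,0.4],[0,0,0,0,0,0,0.4],[0,0,0,0,0,0,0.4]]]' --grip_force 25

```text
t: 37.3
tcp_pos: [381.1, 88.6, 19.3]
tool_rot: [-0.048, 0.999, 0.0, 0.0]
ft_force: [-1.2, 0.9, 4.4]
finger_gap: 53.8
gripper_force: 24.9
```

Call:
send_rows --series '[[[0,0,-2,0,0,0,0.4],[-2.04,-1.14,0,0,0,0,0.4],[-2.04,-1.14,0,0,0,0,0.4],[0,0,0,0,0,0,0.4],[0,0,1.5,0,0,0,0.4],[0,0,0.4,0,0,0,0.4],[0,0,0,0,0,0,0.4]]]'

```text
t: 38.17
tcp_pos: [422.0, 69.8, 19.3]
tool_rot: [-0.049, 0.999, -0.0, -0.002]
ft_force: [-2.6, -1.3, 5.9]
finger_gap: 53.9
gripper_force: 24.9
```

Now I release, rise clear and head back above the handle.

Call:
send_rows --series '[[[0,0,0,0,0,0,0.9],[0,0,0,0,0,0,0.9],[0,0,0,0,0,0,0.9],[0,0,-5,0,0,0,1],[0,0,-5,0,0,0,1],[1.5,0,-5,0,0,0,1],[1.5,0,-5,0,0,0,1],[1,0,-5,0,0,0,1],[0,4,-4.6,0,0,0,1],[0,5,0,0,0,0,1],[0,5,0,0,0,0,1],[0,0,0,0,0,0,1]]]'

```text
t: 39.67
tcp_pos: [369.4, 207.4, 315.6]
tool_rot: [-0.051, 0.999, 0.0, -0.0]
ft_force: [-0.7, 0.2, -0.3]
finger_gap: 94.8
gripper_force: 0.0
```

Run:
```python
from h import *
look('12',("top","scene"),((424,-41),(413.4,68.5)))
for n in ("top","scene"):
    P=cloud(load(n+"12.npz")); reg=(P[...,0]>400)&(P[...,0]<850)&(P[...,1]>100)&(P[...,1]<500)
    for lo,hi,t in((255,280,"handle"),(187,200,"lamp")):
        for i,st,ce,mm in blobs(reg&(P[...,2]>lo)&(P[...,2]<hi),40):
            q=P[mm]; b=cv2.minAreaRect(q[:,:2].astype(np.float32)); print(n,t,np.round(ce),st[4],np.round(b[0],1),np.round(b[1]),round(b[2],1))
```

```text
tcp [369.4 207.4 315.6] yaw 95.9
top tin [ 663.8 -218. ] [58. 91.] 89.8 z 32.3
top heel [422.9 -43.6] 5.0 [68.  53.4] z 43.9
top heel [411.4  66.5] 2.1 [67.2 53. ] z 43.9
scene tin [ 667.4 -218. ] [57. 91.] 88.7 z 32.9
scene heel [423.7 -41.7] 4.6 [70.7 57.4] z 44.5
scene heel [413.2  68. ] 8.5 [71.1 58.6] z 44.4
top handle [198. 218.] 73 [575.2 268.4] [21. 20.] 59.2
top lamp [192. 189.] 3716 [668.4 306. ] [182. 180.] 30.7
scene handle [428. 133.] 99 [578.8 268.4] [21. 23.] 24.4
scene lamp [465. 169.] 4037 [672.2 307.4] [180. 185.] 30.6
```

Run:
```python
from h import *
plan([369.4,207.2,315.6],95.6,[(576.5,268.5,315.6,112,.6)],turn=0.15,step=4.5)
```

```text
5 rows
[-4.24, 0.82, 0.0, 0, 0, -0.0572, 0.6],
[-4.28, 0.57, 0.0, 0, 0, -0.0572, 0.6],
[-4.31, 0.33, 0.0, 0, 0, -0.0572, 0.6],
[-4.32, 0.08, 0.0, 0, 0, -0.0572, 0.6],
[-4.32, -0.17, 0.0, 0, 0, -0.0572, 0.6]
```

Call:
send_rows --series '[[[-4.24,0.82,0,0,0,-0.0572,0.6],[-4.28,0.57,0,0,0,-0.0572,0.6],[-4.31,0.33,0,0,0,-0.0572,0.6],[-4.32,0.08,0,0,0,-0.0572,0.6],[-4.32,-0.17,0,0,0,-0.0572,0.6],[0,0,0,0,0,0,0.6],[0,0,0,0,0,0,0.6]]]'

```text
t: 40.65
tcp_pos: [577.4, 264.8, 315.5]
tool_rot: [-0.189, 0.982, -0.0, -0.001]
ft_force: [0.1, 0.1, 0.1]
finger_gap: 57.1
gripper_force: 0.0
```

Call:
send_rows --series '[[[0,0,4.5,0,0,0,0.6],[0,0,4.5,0,0,0,0.6],[0,0,0,0,0,0,0.1],[0,0,0,0,0,0,0.1],[0,0,0,0,0,0,0.1],[0,0,0,0,0,0,0.1],[0,0,0,0,0,0,0.1],[0,0,0,0,0,0,0.1]]]' --grip_force 20

```text
t: 41.65
tcp_pos: [578.6, 267.1, 228.9]
tool_rot: [-0.19, 0.982, 0.001, 0.002]
ft_force: [-1.6, 2.3, 6.9]
finger_gap: 21.7
gripper_force: 20.0
```

Call:
send_rows --series '[[[0.03,-0.7,0,0,0,0.07,0.1],[0.1,-1.41,0,0,0,0.14,0.1],[0.1,-1.41,0,0,0,0.14,0.1],[0.1,-1.41,0,0,0,0.14,0.1],[0.1,-1.41,0,0,0,0.14,0.1],[0.1,-1.41,0,0,0,0.14,0.1],[0.1,-1.41,0,0,0,0.14,0.1],[0.1,-1.41,0,0,0,0.14,0.1],[0.1,-1.41,0,0,0,0.14,0.1],[0.1,-1.41,0,0,0,0.14,0.1],[0.03,-0.7,0,0,0,0.07,0.1],[0,0,0,0,0,0,0.1]]]'

```text
t: 43.15
tcp_pos: [535.9, 144.8, 228.7]
tool_rot: [0.487, 0.874, 0.002, -0.001]
ft_force: [-5.8, 7.7, 9.2]
finger_gap: 21.5
gripper_force: 20.0
```

Run:
```python
from h import *
from workcell import sense
s=sense(); p=s["tcp_pos"][:2]-np.array([482.8,230.3])
print(s["ft_force"],np.hypot(*p),"arm rad",np.radians(np.degrees(np.arctan2(p[1],p[0]))+93.2))
look('13',("top","scene"),((424,-41),(413.4,68.5)))
```

```text
[-5.75853904  7.66864326  9.18156712] 100.6236480467111 arm rad 0.6120079922731179
tcp [535.9 144.8 228.7] yaw 31.7
top tin [ 664.6 -218.1] [58. 91.] 89.6 z 32.3
top heel [422.4 -43.8] 5.4 [67.6 53.2] z 44.1
top heel [411.7  66.4] 2.0 [67.1 53.2] z 43.9
scene tin [ 667.  -217.8] [57. 92.] 89.4 z 33.0
scene heel [425.5 -41.4] 3.2 [70.7 57.3] z 44.3
scene heel [412.9  67.5] 8.1 [72.3 58.6] z 44.4
```

Call:
send_rows --series '[[[0.03,-0.7,0,0,0,0.07,0.1],[0.1,-1.41,0,0,0,0.14,0.1],[0.1,-1.41,0,0,0,0.14,0.1],[0.1,-1.41,0,0,0,0.14,0.1],[0.03,-0.7,0,0,0,0.07,0.1],[0.01,-0.4,0,0,0,0.04,0.1],[0.0,-0.3,0,0,0,0.03,0.1],[0,0,0,0,0,0,0.1],[0,0,0,0,0,0,0.1]]]'

```text
t: 44.38
tcp_pos: [476.7, 129.5, 228.7]
tool_rot: [0.733, 0.68, 0.002, -0.0]
ft_force: [-3.0, 5.3, 7.7]
finger_gap: 22.1
gripper_force: 20.0
```

Run:
```python
from h import *
from workcell import sense
s=sense(); p=s["tcp_pos"][:2]-np.array([482.8,230.3])
print(s["ft_force"],np.hypot(*p),"arm rad",np.radians(np.degrees(np.arctan2(p[1],p[0]))+93.2))
c=grab("scene","14"); P=cloud(c)
for b in blobs((P[...,2]>188)&(P[...,2]<200)&(P[...,0]>350)&(P[...,0]<700)&(abs(P[...,1])<130),200): print(cv2.minAreaRect(P[b[3]][:,:2].astype(np.float32)))
```

```text
[-3.02896915  5.32750201  7.65617618] 101.02633145329047 arm rad -0.00478326461618175
((474.1015319824219, 33.09608459472656), (181.0545654296875, 188.92327880859375), 5.506282806396484)
```

Call:
send_rows --series '[[[0,-0.3,0,0,0,0,0.1],[0,-0.2,0,0,0,0,0.1],[0,0,0,0,0,0,0.1]]]'

```text
t: 44.8
tcp_pos: [476.5, 129.5, 228.7]
tool_rot: [0.734, 0.68, 0.007, 0.004]
ft_force: [18.1, 5.2, -1.9]
finger_gap: 21.8
gripper_force: 20.1
```

The lamp is at its stop: about 0 rad, with an 18 N push and no further movement. I release it, rise, and measure the timer from the first two (unobstructed) pictures.

Call:
send_rows --series '[[[0,0.5,0,0,0,0,0.1],[0,0,0,0,0,0,0.6],[0,0,0,0,0,0,0.6],[0,0,0,0,0,0,0.6],[0,0,-4.5,0,0,0,0.6],[0,0,-4.5,0,0,0,0.6],[0,0,0,0,0,0,0.6],[0,0,0,0,0,0,0.6]]]'

```text
t: 45.8
tcp_pos: [475.7, 127.9, 315.1]
tool_rot: [0.734, 0.68, -0.0, -0.0]
ft_force: [-0.2, 0.4, -0.1]
finger_gap: 56.9
gripper_force: 0.0
```

Run:
```python
from h import *
from workcell import sense
s=sense(); y=R.from_quat(s["tool_rot"]).as_matrix()[:,1]; print("tcp",s["tcp_pos"],"yaw",np.degrees(np.arctan2(y[1],y[0])))
for n in("top","scene"):
    c=load(n+"0.npz"); P=cloud(c); hsv=cv2.cvtColor(c["color"],cv2.COLOR_RGB2HSV).astype(int)
    near=np.hypot(P[...,0]-405,P[...,1]-378)<85
    r=cv2.minAreaRect(P[near&(P[...,2]>26)&(P[...,2]<45)][:,:2].astype(np.float32)); print(n,"box",r)
    r=cv2.minAreaRect(P[near&(P[...,2]>60)][:,:2].astype(np.float32)); print(n,"bar",r)
    m=near&(hsv[...,0]>12)&(hsv[...,0]<32)&(hsv[...,1]>110)&(hsv[...,2]>120)&(P[...,2]>25)
    for b in blobs(m,2): print("stud px",b[2],b[1][4],cast(c,b[2],41))
    m=near&(P[...,2]>58)&(hsv[...,2]>150)&(hsv[...,1]<60)
    for b in blobs(m,2): print("white px",b[2],b[1][4],cast(c,b[2],70))
```

```text
tcp [475.7245626  127.93601589 315.05311542] yaw -4.382784608561009
top box ((403.54656982421875, 377.9691162109375), (109.7666244506836, 112.10954284667969), 7.224310398101807)
top bar ((403.793701171875, 377.595458984375), (17.527488708496094, 61.134552001953125), 86.72671508789062)
stud px [190.  289.5] 6 [[409.83220476 332.56476087  41.        ]]
white px [172.07407407 285.18518519] 27 [[418.96583831 377.80122664  70.        ]]
scene box ((406.8248596191406, 379.8240966796875), (112.39588928222656, 117.39273071289062), 6.552913188934326)
scene bar ((405.81976318359375, 378.2653503417969), (21.35588836669922, 65.06178283691406), 85.62443542480469)
white px [399.55555556 126.22222222] 27 [[418.95193762 382.23229323  70.        ]]
```

Run:
```python
from h import *
plan([475.7,127.9,315.1],-4.4,[(420,310,315,70,.6),(404.8,378.3,130,86,.6)],turn=0.18,step=5.5)
```

```text
12 rows
[2.22, -0.87, 0.0, 0, 0, -0.1623, 0.6],
[2.33, -0.5, 0.0, 0, 0, -0.1623, 0.6],
[2.38, -0.12, 0.0, 0, 0, -0.1623, 0.6],
[2.37, 0.27, 0.0, 0, 0, -0.1623, 0.6],
[2.29, 0.65, 0.0, 0, 0, -0.1623, 0.6],
[2.16, 1.01, 0.0, 0, 0, -0.1623, 0.6],
[1.96, 1.34, 0.0, 0, 0, -0.1623, 0.6],
[1.72, 1.64, 0.0, 0, 0, -0.1623, 0.6],
[0.94, 1.47, 4.62, 0, 0, -0.0698, 0.6],
[0.84, 1.54, 4.62, 0, 0, -0.0698, 0.6],
[0.73, 1.59, 4.62, 0, 0, -0.0698, 0.6],
[0.61, 1.64, 4.62, 0, 0, -0.0698, 0.6]
```

Call:
send_rows --series '[[[2.22,-0.87,0,0,0,-0.1623,0.6],[2.33,-0.5,0,0,0,-0.1623,0.6],[2.38,-0.12,0,0,0,-0.1623,0.6],[2.37,0.27,0,0,0,-0.1623,0.6],[2.29,0.65,0,0,0,-0.1623,0.6],[2.16,1.01,0,0,0,-0.1623,0.6],[1.96,1.34,0,0,0,-0.1623,0.6],[1.72,1.64,0,0,0,-0.1623,0.6],[0.94,1.47,4.62,0,0,-0.0698,0.6],[0.84,1.54,4.62,0,0,-0.0698,0.6],[0.73,1.59,4.62,0,0,-0.0698,0.6],[0.61,1.64,4.62,0,0,-0.0698,0.6]]]'

```text
t: 47.3
tcp_pos: [403.4, 378.0, 127.3]
tool_rot: [0.034, 0.999, -0.001, -0.001]
ft_force: [0.2, 0.7, 0.3]
finger_gap: 56.9
gripper_force: 0.0
```

Call:
send_rows --series '[[[0,0,0,0,0,0,0.6],[0,0,0,0,0,0,0.6]]]'

```text
t: 47.55
tcp_pos: [405.1, 378.3, 131.5]
tool_rot: [0.035, 0.999, -0.0, 0.0]
ft_force: [1.0, -0.4, 1.5]
finger_gap: 57.0
gripper_force: 0.0
```

Run:
```python
from h import *
look('15',("top","scene"),((424,-41),(413.4,68.5)))
c=grab("wrist","15")
```

```text
tcp [405.1 378.3 131.5] yaw 86.0
top tin [ 664.1 -218.1] [58. 91.] 89.4 z 32.4
scene tin [ 666.7 -218.2] [57. 93.] 88.5 z 32.6
scene heel [425.3 -42.4] 6.4 [69.  57.5] z 44.5
```

View pics/wrist15.png

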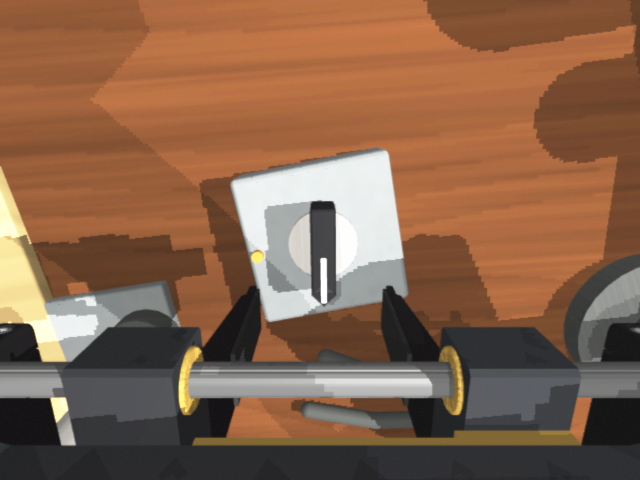

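The wrist picture shows the bar upright in the image at (323,250), its pointer at the lower end (away from the robot), and the stud at (257,257). The tool is square to the bar, so I descend and grip it.

Call:
send_rows --series '[[[0,0,4.5,0,0,0,0.6],[0,0,3.5,0,0,0,0.6],[0,0,0.4,0,0,0,0.5],[0,0,0,0,0,0,0.05],[0,0,0,0,0,0,0.05],[0,0,0,0,0,0,0.05],[0,0,0,0,0,0,0.05],[0,0,0,0,0,0,0.05],[0,0,0,0,0,0,0.05],[0,0,0,0,0,0,0.05]]]' --grip_force 20

```text
t: 48.95
tcp_pos: [405.9, 380.3, 48.4]
tool_rot: [0.035, 0.999, 0.002, 0.001]
ft_force: [0.2, 5.4, 0.7]
finger_gap: 16.5
gripper_force: 20.0
```

Call:
send_rows --series '[[[0,0,0,0,0,0.138,0.05],[0,0,0,0,0,0.138,0.05],[0,0,0,0,0,0.138,0.05],[0,0,0,0,0,0.138,0.05],[0,0,0,0,0,0.138,0.05],[0,0,0,0,0,0.138,0.05],[0,0,0,0,0,0.138,0.05],[0,0,0,0,0,0.138,0.05],[0,0,0,0,0,0.138,0.05],[0,0,0,0,0,0.138,0.05],[0,0,0,0,0,0,0.05],[0,0,0,0,0,0,0.05]]]'

```text
t: 50.45
tcp_pos: [403.2, 377.6, 48.4]
tool_rot: [0.663, 0.749, -0.003, -0.001]
ft_force: [-7.8, -5.4, 12.1]
finger_gap: 15.9
gripper_force: 20.0
```

Call:
send_rows --series '[[[0,0,0,0,0,0,0.5],[0,0,0,0,0,0,0.5],[0,0,0,0,0,0,0.5],[0,0,-4,0,0,0,0.5],[0,0,-5,0,0,0,0.5],[0,0,-5,0,0,0,0.5],[0,0,-5,0,0,0,0.5],[0,0,0,0,0,0,0.5],[0,0,0,0,0,0,0.5]]]'

```text
t: 51.58
tcp_pos: [404.8, 378.3, 236.4]
tool_rot: [0.663, 0.749, -0.0, -0.0]
ft_force: [-0.4, -0.1, -0.5]
finger_gap: 47.6
gripper_force: 0.0
```

Run:
```python
from h import *
look('16',("scene",),((424,-41),(413.4,68.5)))
c=grab("wrist","16"); P=cloud(c)
near=np.hypot(P[...,0]-405,P[...,1]-378)<60
r=cv2.minAreaRect(P[near&(P[...,2]>60)&(P[...,2]<80)][:,:2].astype(np.float32)); print("bar",r)
```

```text
tcp [404.8 378.3 236.4] yaw 6.9
scene tin [ 666.8 -218.3] [57. 93.] 89.6 z 32.7
scene heel [424.2 -41.3] 3.7 [71.1 57.2] z 44.5
bar ((403.7292785644531, 380.5115051269531), (15.206182479858398, 63.51692199707031), 6.728827476501465)
```

View pics/wrist16.png

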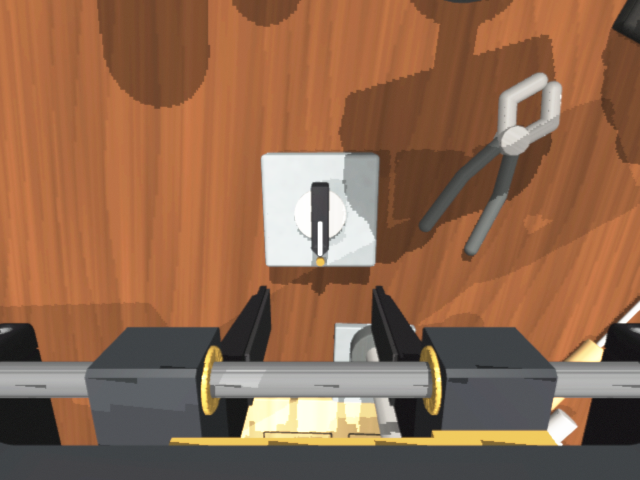

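The pointer's white line at (320,238) faces the stud at (321,262), and the bar's measured heading of −83° agrees. I'll move the arm aside and check the heels under the lamp once more before handing in.

Call:
send_rows --series '[[[0,0,-4,0,0,0,0.5],[5,-2,0,0,0,0,0.5],[5,-2,0,0,0,0,0.5],[5,-2,0,0,0,0,0.5],[0,0,0,0,0,0,0.5],[0,0,0,0,0,0,0.5]]]'

```text
t: 52.42
tcp_pos: [327.1, 519.5, 275.2]
tool_rot: [0.663, 0.749, -0.002, 0.0]
ft_force: [-0.2, -0.1, 0.0]
finger_gap: 47.6
gripper_force: 0.0
```

Run:
```python
from h import *
look('17',("top","scene"),((424,-41),(413.4,68.5)))
for n in("top","scene"):
    P=cloud(load(n+"17.npz")); m=(abs(P[...,2]-44)<6)&(P[...,0]>330)&(P[...,0]<620)&(P[...,1]>-110)&(P[...,1]<160)
    for b in blobs(m,8): q=P[b[3]]; print(n,b[1],q[:,:2].min(0).round(),q[:,:2].max(0).round())
i=cv2.imread("pics/top17.png")[220:330,140:360]; j=cv2.imread("pics/scene17.png")[130:290,230:430]
cv2.imwrite("pics/f17.png",np.hstack([cv2.resize(i,(440,220),interpolation=2),cv2.resize(j,(275,220),interpolation=2)]))
```

```text
tcp [327.1 519.5 275.2] yaw 7.0
top tin [ 664.3 -218.3] [58. 90.] 89.4 z 32.6
scene tin [ 666.4 -218. ] [58. 93.] 88.5 z 32.6
scene heel [424.6 -41.4] 3.5 [70.  56.6] z 44.3
top [312 294  16   6  38] [389. -68.] [404. -25.]
top [275 298  15   5  41] [378.  43.] [390.  83.]
scene [281 212  29  25 438] [389. -70.] [460. -11.]
```

View pics/f17.png

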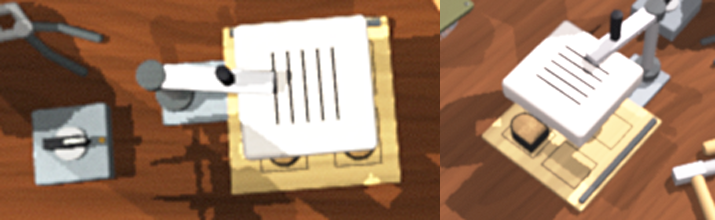

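The final picture shows the lamp over the board, the pointer facing the stud at (100,142), and both heel tips where they should be: x = 378 and 389, against about 379 and 390 expected. I'm handing in.

```bash
python3 -c "
from workcell import finish_job
print(finish_job())"
```

```text
the job is handed in; nothing more can be done
None
```

I handed in the job with the tin flat on the mat, both heel blocks in bays facing the rail, the lamp back against its stop and the timer pointer on the stud; one block was knocked aside mid-run and I put it back, and no verdict came back from the hand-in.

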